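# Lock the TV stand's foot to its anchor bracket

### The job

Before the TV goes back up, lock its stand's foot to the anchor bracket: push the steel lock pin through the bracket's slot and the eye hidden between the cheeks until its shoulder is fully home, feeling for the hole gently and never forcing it, then flip the pin's sprung ring over the pin end so that it snaps shut. Leave the other things on the cabinet where they are.

Things in the scene. Friction and masses are not known exactly. Their poses are not given: they have to be found in the camera images.
- bracket: Fixed steel anchor bracket. Origin on the cabinet top below the middle of its front face; x points the way the pin is pushed (within 0.35 rad of straight away from the robot), y left, z up. Two upright cheeks 38 wide, 63 high, 6 thick (x 0 to 6 and 20 to 26), each with a level slot 28 wide, 13.4 high, centred 50 above the top. Feet 5 high reach from x -34 to 60.
- slot (a point): Centre of the slot's mouth in the front cheek's front face, 50 above the top; axes as the bracket's. Pressing the pin harder than 20 N against bracket or eye is forcing it.
- gap (a point): Point of the bracket on the slots' centre line, 13 behind the front face. Here, at x 8 to 18, stands the TV foot's eye plate (32 wide, 61 high) with a hole 13.6 wide, 15 high. That hole is NOT at this point: it sits up to 7 mm left or right (y) of it, unmeasured; find it by feel. The eye hardly gives. Its foot lies on the +y side, with a 0.13 m post 0.22 m off.
- pin: Loose steel lock pin, 0.2 kg, hollow handle. Origin on its underside below the shoulder face; x along the pin to its tip, z up. Lies on its flat underside, axis 17 above the top. Along x: handle -44 to -8 (20 wide in y, 30 high), shoulder plate -8 to 0 (55 wide, 30 high), shank 11.6 square 0 to 34.5, blunt round tip from 12 to 10.8 diameter 34.5 to 36.
- pin_handle (a point): Centre of the pin's handle block (36 long, 20 wide, 30 high): 2 below the pin axis, 26 behind the shoulder face; axes as the pin's. Grip it across the 20 mm width.
- pin_shoulder (a point): Point on the pin axis in the shoulder face, which lies flat against the front cheek when the pin is home; axes as the pin's.
- pin_end (a point): Tip of the pin, on its axis, 36 ahead of the shoulder face.
- ring (a joint): Ring angle: 0 = standing straight up from the pin (start), 1.57 = flipped forward and down over the pin end, level, bar just past the tip. Hinged across the shoulder plate, 4 behind the shoulder face, at axis height. An over-centre spring holds it at either end: 2 to 4 N at the bar moves it off the open stop; past about 0.8 rad it snaps shut itself.
- ring_bar (a point): Middle of the ring's cross bar, 46 from its hinge. The ring is a U of 5 mm steel wire, 57 clear inside.
- racket: Blue plastic mosquito racket, 480 long, lying at the right side; bystander. Origin at its underside's middle.
- ashtray: Green glass ashtray, 110 across, 34 high; bystander. Origin at its underside's middle.
- phone_stand: Folded aluminium phone stand, 100 x 70 x 12; bystander. Origin at its underside's middle.
- teacup: White teacup, 72 across, 60 high; bystander. Origin at its underside's middle.
- remote: Black TV remote, 150 x 42 x 16; bystander. Origin at its underside's middle.
- screw_tray: White tray of screws, 90 x 65 x 28; bystander. Origin at its underside's middle.
- screwdriver: Screwdriver, 190 long; bystander. Origin at its underside's middle.

How it is judged:
On the way, in this order (a step that is already met when the one before it is completed fails the run):
1. the pin is through slot and eye with its shoulder home, the ring still open (x of pin_shoulder in the frame of slot between -0.003 and 0.003 m and y of pin_shoulder in the frame of slot between -0.01 and 0.01 m and z of pin_shoulder in the frame of slot between -0.004 and 0.004 m and x of pin_end in the frame of slot above 0.032 m and angle between the x axis of pin_shoulder and the x axis of slot, either way round below 0.15 rad and value of joint ring below 0.5 rad), for 0.2 s.
2. the ring is flipped over the pin end with the pin home (x of pin_shoulder in the frame of slot between -0.003 and 0.003 m and y of pin_shoulder in the frame of slot between -0.01 and 0.01 m and z of pin_shoulder in the frame of slot between -0.004 and 0.004 m and x of pin_end in the frame of slot above 0.032 m and angle between the x axis of pin_shoulder and the x axis of slot, either way round below 0.15 rad and value of joint ring above 1.4 rad), for 0.2 s.
At the end, for the whole second after the job is handed in: The pin is through the slot and the eye, shoulder face within 3 mm of the front cheek, its axis within 4 mm of the slot's height and 10 mm of its middle and within 0.15 rad of the bracket's x; the ring is shut over the pin end (joint above 1.4 rad); all at rest (all of step 2 and linear speed of pin below 0.02 m/s); the robot touches nothing.
It fails at once if the pin is forced: more than 20 N between pin and bracket or eye (contact force between pin and bracket above 20 N).
It fails at once if another thing on the cabinet is shifted by more than 20 mm (distance of any of racket, ashtray, phone_stand, teacup, remote, screw_tray, screwdriver from where it was at the start of the episode above 0.02 m).
It also fails if it takes over 72 s, if anything falls off the work surface, if the arm or the gripper's body presses on something with over 40 N, if the wrist force passes 120 N, or if a joint passes its speed limit or range.

### The arm

A 6-joint arm with a two-finger parallel gripper is mounted at the origin on the work surface. World frame = base frame: x ahead of the robot, y to its left, z up, the work surface at z = 0. Lengths are in m, angles in rad, forces in N, time in s.
With the tool pointing down it reaches from about 0.225 to 0.875 m from the base axis. Payload 3.4 kg.
Tool frame: the origin (TCP) lies at the very end of the fingers, on their centre line; the grasp point (between the pads) lies behind it (r.tcp_to_grasp is the z of the grasp point in the tool frame, in m); z points along the fingers, x is the direction in which the jaws open and shut, and the axes are right-handed (so a half turn about z gives the same grasp; the last joint's range is limited). The gripper opens to 85 mm and grips with 20 to 120 N. Pads are 22 mm wide; open, the fingers measure 114 mm over their backs; the gripper's body (76 mm by 85 mm) begins 54 mm behind the grasp point. The pads swing forward as they close: fully open they stand 13 mm farther back than shut.
Start: joints at [1.065, 0.276, 1.505, -0, 1.361, -0.121], TCP at [0.216, 0.533, 0.231] pointing down, gripper open.
Joint ranges: [-2.89, 2.89], [-0.75, 2.08], [0.22, 2.7], [-1.18, 4.32], [0.11, 2.71], [-2.7, 2.7]. Speed limits (rad/s): [2.57, 2.57, 3.14, 3.14, 3.14, 3.14].

### API

Orientations are given as a unit quaternion [x, y, z, w].
In Python, from bench import r, capture, order gives the robot as it stands.
- The arm moves only by the tool apply_moves, never from a script. Its argument "moves" is a list of rows, each an object of numbers: "ax", "ay", "az": the turn, a rotation vector about the tool's x, y, z as a fraction of full scale; "x", "y", "z": the shift along the tool's x, y, z as a fraction of full scale; "gripper": the opening, from -1 (shut) to 1 (fully open). In form: [{"ax": .., "ay": .., "az": .., "x": .., "y": .., "z": .., "gripper": ..}, ...]. A call has 1 to 8 rows; each row shifts and turns the commanded pose from where the row before left it, along the tool's axes as they then stand; what a row does not reach is not made up. Full scale, the value 1, is 0.03 m for a shift and 4 degrees for a turn. A row lasts 1/10 s, in which the tool goes at most 50 mm and 8.59 degrees, less where a joint would pass 70% of its speed; a pose out of reach is approached as far as the arm can. A call with a number of a shift or a turn outside -1 to 1 is refused whole. A call with a gripper value outside its range is refused whole. The fingers move at their own pace and stop on an object; "newtons" is the grip in N (left out, the last holds). Time passes only in rows, so rows that do not move let the fingers close. It gives the time, the measured TCP pose, the force and the opening at its end, in the units of the state.
- r.read_state(): the state, without advancing time (a new reading comes with each control period).
- capture(name): name is "side" or "top" or "wrist"; returns a dict with "frame" (480x640x3 uint8, blue, green, red), "vfov" (degrees; the focal length in pixels is half the picture's height over the tangent of half this angle, whatever the lens; pixels are square), "cx", "cy" (the principal point, pixels), "cam_to_world" (4x4, takes a point from camera to world coordinates). Camera axes: x right, y down, z forward; pixel columns grow to the right and rows downward; lengths in m; the calibration is good to about 2 mm. The wrist camera is an equidistant fisheye: a pixel r from the principal point sees the ray r / f radians off the axis. A picture is of the moment at which its call begins. There is no depth.
- order.close_job(): hands the job in, once; it reports no verdict.
The state is a dict: "time_s": time; "q": joint angles; "dq": joint speeds; "tau": joint torques, N m; "ee_pos": TCP position; "orientation": TCP orientation; "wrist_force": force on the tool from outside, world axes, zero at the start; "moment": the same for the moment, N m; "width": finger opening in m.
Only numpy, scipy, OpenCV 4.12 (cv2) and the standard library are available. Lean on these libraries where they do the work, as an engineer would, in place of code of your own. Each camera call takes 0.05 s, during which the arm holds its last target. There are 200 camera calls.

## Working session

There is one attempt and no reset: what is moved stays moved. The work goes in short steps, Python scripts to look and compute and a tool call to move; the robot and the scene stay as the last step left them, time stands still between calls to the robot, and variables do not carry over. Pictures are saved under pics/ and viewed, about 8 in all and at most 12, crops included, and the job is handed in when it is done.

Besides the shell and the picture viewer there is one more tool, called after "Call:" as name([rows], argument=value, ...), one row to a line, values as JSON. apply_moves: Moves the arm, as the interface text tells. Shift numbers are shares of 0.03 m and turn numbers shares of 4 degrees, none past 1 either way. Its arguments: {"type":"object","properties":{"moves":{"type":"array","items":{"type":"object","properties":{"ax":{"type":"number"},"ay":{"type":"number"},"az":{"type":"number"},"x":{"type":"number"},"y":{"type":"number"},"z":{"type":"number"},"gripper":{"type":"number"}}}},"newtons":{"type":"number"}},"required":["moves"]}

```bash
ls; mkdir -p pics
cat > h.py <<'E'
import numpy as np, cv2
from bench import r, capture, order
from scipy.spatial.transform import Rotation as R
def ray(c,u,v,fish=False):
    f=240/np.tan(np.radians(c['vfov']/2)); a=np.array([u-c['cx'],v-c['cy']],float)
    if fish:
        n=np.linalg.norm(a)+1e-9; t=n/f; d=np.array([*(a/n*np.sin(t)),np.cos(t)])
    else: d=np.array([*(a/f),1.])
    M=np.array(c['cam_to_world']); return M[:3,3],M[:3,:3]@d
def onz(c,u,v,z,fish=False):
    o,d=ray(c,u,v,fish); return o+d*(z-o[2])/d[2]
def proj(c,p,fish=False):
    f=240/np.tan(np.radians(c['vfov']/2)); M=np.array(c['cam_to_world']); q=M[:3,:3].T@(np.array(p)-M[:3,3])
    if fish:
        n=np.linalg.norm(q[:2])+1e-9; t=np.arctan2(n,q[2]); return np.array([c['cx'],c['cy']])+f*t*q[:2]/n
    return np.array([c['cx'],c['cy']])+f*q[:2]/q[2]
def snap(name,fn):
    import pickle
    c=capture(name); cv2.imwrite('pics/'+fn+'.png',c['frame']); pickle.dump(c,open('pics/'+fn+'.pkl','wb')); return c
def load(fn):
    import pickle; return pickle.load(open('pics/'+fn+'.pkl','rb'))
def st():
    s=r.read_state(); print(s['time_s'],np.round(s['ee_pos'],4),np.round(s['orientation'],4),'F',np.round(s['wrist_force'],1),'w',round(s['width'],4)); return s
E
python3 - <<'E'
from h import *
st(); print(r.tcp_to_grasp)
for n in('top','side','wrist'):
    c=snap(n,n+'0'); print(n,c['vfov'],c['cx'],c['cy'],np.round(c['cam_to_world'],3).tolist())
E
```

```text
pics
0.0 [0.2156 0.5325 0.2304] [ 8.293e-01  5.589e-01 -8.000e-04  4.000e-04] F [-0.3 -0.3  0.1] w 0.0854
-0.0187
top 47.9757372342326 323.2874889583559 225.60571187173466 [[-0.018, -0.993, 0.119, 0.409], [-1.0, 0.019, 0.008, -0.104], [-0.01, -0.119, -0.993, 1.487], [0.0, 0.0, 0.0, 1.0]]
side 56.72626753037935 320.04943639300404 239.59052134393218 [[-0.922, -0.191, 0.337, 0.28], [-0.387, 0.422, -0.82, 0.631], [0.014, -0.886, -0.463, 0.498], [0.0, 0.0, 0.0, 1.0]]
wrist 65.70646984690485 320.91941007628697 240.43658771882446 [[0.376, 0.893, 0.248, 0.154], [0.927, -0.361, -0.102, 0.558], [-0.002, 0.268, -0.963, 0.373], [0.0, 0.0, 0.0, 1.0]]
```

View pics/top0.png

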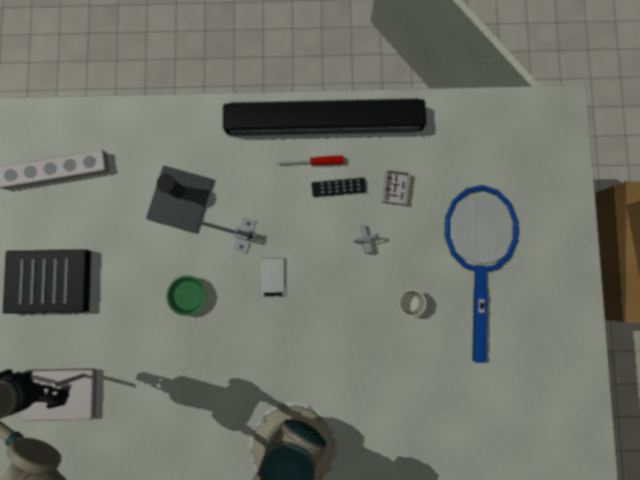

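View pics/side0.png

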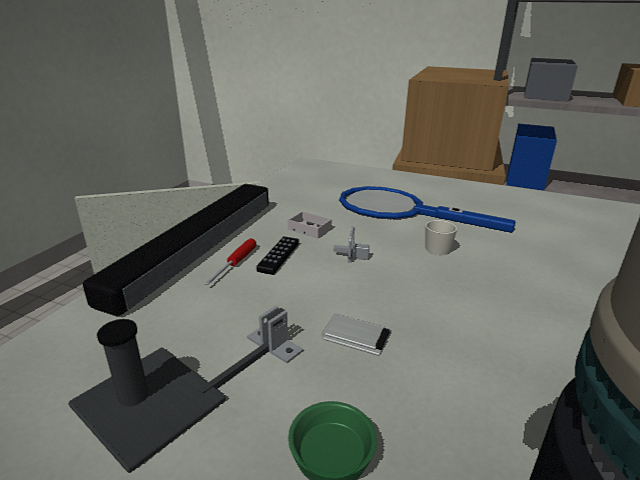

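Top view: bracket near (245,235), pin near (370,240), phone stand (273,276), ashtray (187,295) and teacup (413,303). The side view shows the same, with the bracket at (273,330) and the pin at (352,248). Next I'll enlarge the bracket and the pin in one composite.

Run:
```python
from h import *
t=load('top0');s=load('side0')
print('pin~',onz(t,370,242,.03).round(3),'br~',onz(t,245,236,.05).round(3),onz(s,273,330,.05).round(3), onz(s,352,250,.02).round(3))
T=t['frame'];S=s['frame']
z=lambda I,x,y,w,h,k:cv2.resize(I[y:y+h,x:x+w],None,fx=k,fy=k,interpolation=cv2.INTER_CUBIC)
a=np.hstack([z(T,215,205,60,50,6.6667)[:300],z(T,345,215,60,50,6.6667)[:300]])
b=np.hstack([z(S,235,295,80,75,5)[:300,:400],z(S,322,215,60,56,6.6667)[:300,:400]])
h=min(b.shape[0],300)
cv2.imwrite('pics/comp.png',np.vstack([a,b[:h]])); print(a.shape,b.shape)
```

```text
pin~ [ 0.537 -0.218  0.03 ] br~ [0.557 0.118 0.05 ] [0.555 0.149 0.05 ] [ 0.544 -0.199  0.02 ]
(300, 800, 3) (300, 800, 3)
```

View pics/comp.png

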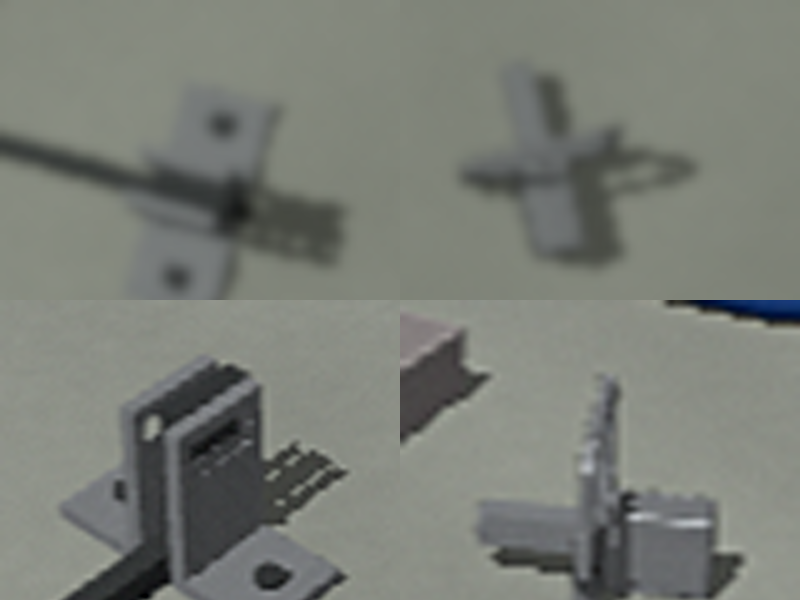

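Call:
apply_moves([
  {"x": -1, "y": 0.92, "gripper": 1},
  {"x": -1, "y": 0.92},
  {"x": -1, "y": 0.92},
  {"x": -1, "y": 0.92},
  {"x": -1, "y": 0.92},
  {"x": -1, "y": 0.92},
  {"x": -1, "y": 0.92},
  {"x": -1, "y": 0.92},
])

```text
validation failed for argument at $.mo...
```

Call:
apply_moves([
  {"x": -1, "y": 0.92},
  {"x": -1, "y": 0.92},
  {"x": -1, "y": 0.92},
  {"x": -1, "y": 0.92},
  {"x": -1, "y": 0.92},
  {"x": -1, "y": 0.92},
  {"x": -1, "y": 0.92},
  {"x": -1, "y": 0.92},
])

```text
validation failed for argument at $.mo...
```

Call:
apply_moves([
  {"x": -1, "y": 0.92},
  {"x": -1, "y": 0.92},
  {"x": -1, "y": 0.92},
  {"x": -0.6, "y": 0.6},
  {"az": -1},
  {"az": -1},
  {"az": -1},
  {"az": -1},
])

```text
validation failed for argument at $.mo...
```

Call:
apply_moves([
  {"az": -1},
  {"az": -1},
  {"az": -1},
  {"az": -1},
  {"az": -0.5},
  {},
  {},
  {},
])

```text
validation failed for argument at $.mo...
```

```bash
cat >> h.py <<'E'
def togo(p=None,yaw=None):
    s=st(); Q=R.from_quat(s['orientation']); M=Q.as_matrix()
    print('tool yaw deg',np.degrees(np.arctan2(M[1,0],M[0,0])).round(2),'tilt z',M[:,2].round(4))
    if p is not None: print('units xyz',(M.T@(np.array(p)-s['ee_pos'])/.03).round(3))
    if yaw is not None:
        c,n=np.cos(yaw),np.sin(yaw); T=np.array([[c,n,0],[n,-c,0],[0,0,-1]]).T
        print('turn units',(np.degrees((Q.inv()*R.from_matrix(T)).as_rotvec())/4).round(3))
E
python3 - <<'E'
from h import *
togo(); c=snap('wrist','w1'); snap('top','top1')
for n,p in dict(tip=(.55,-.2,.017)).items(): print(n,proj(c,p,True))
E
```

```text
0.15 [0.2156 0.5326 0.2306] [ 8.293e-01  5.589e-01 -6.000e-04  3.000e-04] F [0.2 0.4 0. ] w 0.0854
tool yaw deg 67.96 tilt z [-7.0e-04 -1.2e-03 -1.0e+00]
tip [ 59.45317639 491.98370173]
```

View pics/w1.png

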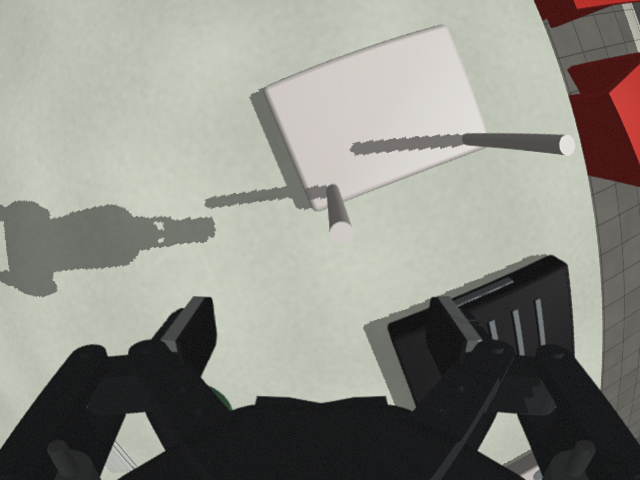

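The arm has not moved: the rows probably need every field filled. The wrist view (4 pictures so far) shows two upright rods at (340,230) and (567,145), both on the far side from my path.

Call:
apply_moves([
  {"ax": 0, "ay": 0, "az": 0, "x": -1, "y": 0.92, "z": 0, "gripper": 1},
  {"ax": 0, "ay": 0, "az": 0, "x": -1, "y": 0.92, "z": 0, "gripper": 1},
  {"ax": 0, "ay": 0, "az": 0, "x": -1, "y": 0.92, "z": 0, "gripper": 1},
  {"ax": 0, "ay": 0, "az": 0, "x": -1, "y": 0.92, "z": 0, "gripper": 1},
])

```text
time_s: 0.65
ee_pos: [0.2733, 0.3789, 0.2312]
orientation: [0.829, 0.559, 0.0, 0.0]
wrist_force: [0.3, -0.0, 0.7]
width: 0.0855
```

Call:
apply_moves([
  {"ax": 0, "ay": 0, "az": 0, "x": -1, "y": 0.92, "z": 0, "gripper": 1},
  {"ax": 0, "ay": 0, "az": 0, "x": -1, "y": 0.92, "z": 0, "gripper": 1},
  {"ax": 0, "ay": 0, "az": 0, "x": -1, "y": 0.92, "z": 0, "gripper": 1},
  {"ax": 0, "ay": 0, "az": 0, "x": -1, "y": 0.92, "z": 0, "gripper": 1},
  {"ax": 0, "ay": 0, "az": 0, "x": -1, "y": 0.92, "z": 0, "gripper": 1},
  {"ax": 0, "ay": 0, "az": 0, "x": -1, "y": 0.92, "z": 0, "gripper": 1},
  {"ax": 0, "ay": 0, "az": 0, "x": -1, "y": 0.92, "z": 0, "gripper": 1},
  {"ax": 0, "ay": 0, "az": 0, "x": -1, "y": 0.92, "z": 0, "gripper": 1},
])

```text
time_s: 1.45
ee_pos: [0.3879, 0.0734, 0.2315]
orientation: [0.829, 0.559, 0.0, 0.0]
wrist_force: [1.0, 0.5, 0.4]
width: 0.0851
```

Call:
apply_moves([
  {"ax": 0, "ay": 0, "az": 0, "x": -1, "y": 0.92, "z": 0, "gripper": 1},
  {"ax": 0, "ay": 0, "az": 0, "x": -1, "y": 0.92, "z": 0, "gripper": 1},
  {"ax": 0, "ay": 0, "az": 0, "x": -1, "y": 0.92, "z": 0, "gripper": 1},
  {"ax": 0, "ay": 0, "az": 0, "x": -1, "y": 0.92, "z": 0, "gripper": 1},
  {"ax": 0, "ay": 0, "az": 0, "x": -1, "y": 0.92, "z": 0, "gripper": 1},
  {"ax": 0, "ay": 0, "az": 0, "x": -1, "y": 0.92, "z": 0, "gripper": 1},
  {"ax": 0, "ay": 0, "az": 0, "x": -1, "y": 0.92, "z": 0, "gripper": 1},
  {"ax": 0, "ay": 0, "az": -1, "x": 0, "y": 0, "z": 0, "gripper": 1},
])

```text
time_s: 2.25
ee_pos: [0.49, -0.1973, 0.2308]
orientation: [0.81, 0.587, -0.0, 0.002]
wrist_force: [-0.8, 0.5, 0.8]
width: 0.0856
```

Call:
apply_moves([
  {"ax": 0, "ay": 0, "az": -1, "x": 0, "y": 0, "z": 0, "gripper": 1},
  {"ax": 0, "ay": 0, "az": -1, "x": 0, "y": 0, "z": 0, "gripper": 1},
  {"ax": 0, "ay": 0, "az": -1, "x": 0, "y": 0, "z": 0, "gripper": 1},
  {"ax": 0, "ay": 0, "az": -1, "x": 0, "y": 0, "z": 0, "gripper": 1},
  {"ax": 0, "ay": 0, "az": -1, "x": 0, "y": 0, "z": 0, "gripper": 1},
  {"ax": 0, "ay": 0, "az": -1, "x": 0, "y": 0, "z": 0, "gripper": 1},
  {"ax": 0, "ay": 0, "az": -1, "x": 0, "y": 0, "z": 0, "gripper": 1},
  {"ax": 0, "ay": 0, "az": 0, "x": 0, "y": 0, "z": 0, "gripper": 1},
])

```text
time_s: 3.05
ee_pos: [0.4879, -0.1921, 0.2312]
orientation: [0.643, 0.766, 0.0, -0.0]
wrist_force: [-0.3, 0.0, -0.1]
width: 0.0853
```

Run:
```python
from h import *
togo((.505,-.22,.2),np.radians(102)); c=snap('wrist','w2'); snap('top','top2')
```

```text
3.05 [ 0.4879 -0.1921  0.2312] [ 6.431e-01  7.657e-01  0.000e+00 -1.000e-04] F [-0.3  0.  -0.1] w 0.0853
tool yaw deg 99.95 tilt z [-2.e-04  2.e-04 -1.e+00]
units xyz [-1.014  0.403  1.039]
turn units [-0.002 -0.003 -0.513]
```

View pics/w2.png

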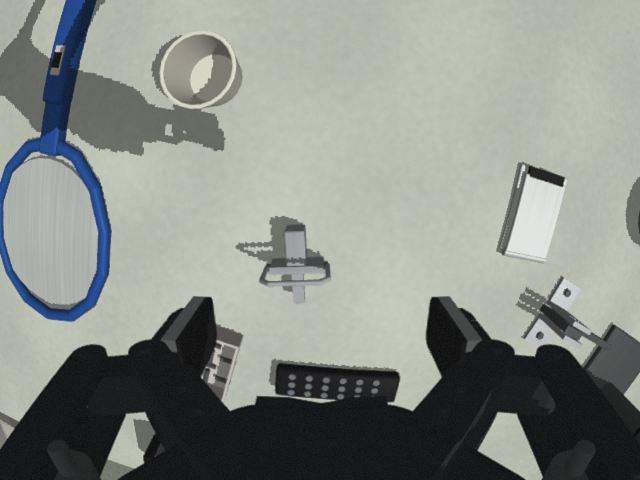

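The wrist view (5 viewed) shows the handle's rear top edge at about (295,226) and the pin tip at about (299,302). The upright ring's bar is at about (296,281). The bracket's foot holes are at (567,293) and (541,335). I'll measure these in both views.

Run:
```python
from h import *
c=load('w2'); t=load('top2')
a=onz(c,295.2,226,.03,True); b=onz(c,299,301.5,.02,True)
print('pin',a,b,np.arctan2(*(b-a)[[1,0]]),np.linalg.norm((b-a)[:2]))
A=onz(t,345+(555-400)/6.667,215+250/6.667,.015); B=onz(t,345+115/6.667,215+68/6.667,.017)
print('pin top',A,B,np.arctan2(*(B-A)[[1,0]]),np.linalg.norm((B-A)[:2]))
h1=onz(c,567,293,.005,True);h2=onz(c,541,335,.005,True)
print('br wrist',h1,h2,np.arctan2(*(h2-h1)[[1,0]]),(h1+h2)/2)
g1=onz(t,215+176/6.667,205+277/6.667,.005);g2=onz(t,215+222/6.667,205+125/6.667,.005)
print('br top',g1,g2,np.arctan2(*(g2-g1)[[1,0]]),(g1+g2)/2)
# refine pin axis by mask in wrist crop
F=c['frame']; g=cv2.cvtColor(F,cv2.COLOR_BGR2HSV)
crop=F[210:312,230:350]; cv2.imwrite('pics/pc.png',cv2.resize(np.hstack([crop,F[262:364,500:620]]),None,fx=3.3,fy=3.3,interpolation=cv2.INTER_CUBIC))
```

```text
pin [ 0.50654122 -0.2141996   0.03      ] [ 0.58844395 -0.19830019  0.02      ] 0.19174073102994096 0.08343169793072752
pin top [ 0.50937569 -0.21330532  0.015     ] [ 0.58450152 -0.19879138  0.017     ] 0.1908439298671578 0.07651499853194756
br wrist [0.53781715 0.13681773 0.005     ] [0.60025022 0.11977852 0.005     ] -0.26643110451531216 [0.56903369 0.12829813 0.005     ]
br top [0.53297022 0.13515485 0.005     ] [0.59599701 0.11601152 0.005     ] -0.29487834215529996 [0.56448361 0.12558319 0.005     ]
```

View pics/pc.png

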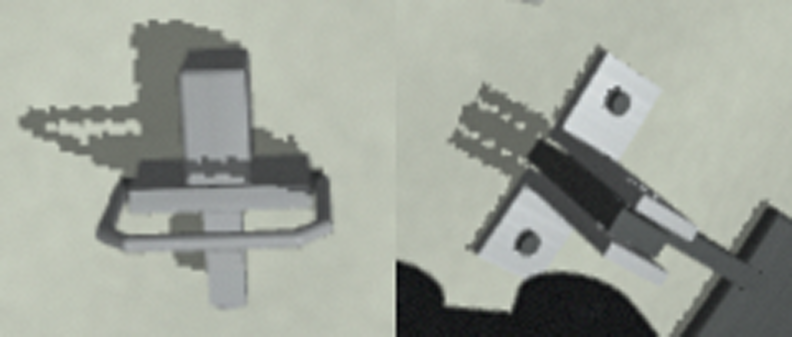

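The pin yaw is about 0.19 rad and the handle centre is about (0.527, -0.210). The bracket yaw is about -0.28 rad (6 viewed). Moving in to grasp.

Run:
```python
from h import *
togo((.524,-.2107,.1),np.radians(100.9))
```

```text
3.15 [ 0.4879 -0.1922  0.2312] [ 6.437e-01  7.653e-01  0.000e+00 -1.000e-04] F [-0.4  0.6  0.2] w 0.0856
tool yaw deg 99.87 tilt z [-1.e-04  2.e-04 -1.e+00]
units xyz [-0.815  1.08   4.373]
turn units [-0.001 -0.002 -0.258]
```

Call:
apply_moves([
  {"ax": 0, "ay": 0, "az": -0.26, "x": -0.4, "y": 0.54, "z": 0.4, "gripper": 1},
  {"ax": 0, "ay": 0, "az": 0, "x": -0.4, "y": 0.54, "z": 0.97, "gripper": 1},
  {"ax": 0, "ay": 0, "az": 0, "x": 0, "y": 0, "z": 1, "gripper": 1},
  {"ax": 0, "ay": 0, "az": 0, "x": 0, "y": 0, "z": 1, "gripper": 1},
  {"ax": 0, "ay": 0, "az": 0, "x": 0, "y": 0, "z": 1, "gripper": 1},
  {"ax": 0, "ay": 0, "az": 0, "x": 0, "y": 0, "z": 0, "gripper": 1},
  {"ax": 0, "ay": 0, "az": 0, "x": 0, "y": 0, "z": 0, "gripper": 1},
])

```text
time_s: 3.85
ee_pos: [0.5243, -0.2099, 0.1003]
orientation: [0.636, 0.771, -0.0, -0.0]
wrist_force: [-0.1, 0.4, 0.6]
width: 0.0853
```

Run:
```python
from h import *
togo((.524,-.2107,.005),np.radians(100.9)); c=snap('wrist','w3')
o=np.array([.527,-.21]);u=np.array([np.cos(.19),np.sin(.19)]);n=np.array([-u[1],u[0]])
I=c['frame'].copy()
for x,y in[(-18,10),(-18,-10),(18,10),(18,-10)]:
    p=proj(c,[*(o+u*x/1e3+n*y/1e3),.03],True); cv2.circle(I,tuple(int(round(k)) for k in p),2,(0,0,255),-1)
cv2.imwrite('pics/w3m.png',I)
```

```text
3.85 [ 0.5243 -0.2099  0.1003] [ 6.364e-01  7.714e-01 -0.000e+00 -3.000e-04] F [-0.1  0.4  0.6] w 0.0853
tool yaw deg 100.96 tilt z [-5.e-04  4.e-04 -1.e+00]
units xyz [-0.025 -0.012  3.177]
turn units [-0.006 -0.006  0.015]
```

View pics/w3m.png

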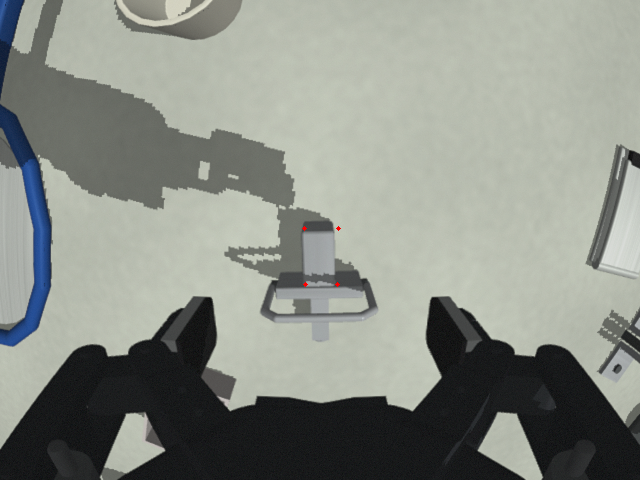

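The handle is about 2 mm further out and 1.5 mm right of my marks (7 viewed). Correcting and descending.

Call:
apply_moves([
  {"ax": 0, "ay": 0, "az": 0, "x": -0.06, "y": 0.05, "z": 0.8, "gripper": 1},
  {"ax": 0, "ay": 0, "az": 0, "x": 0, "y": 0, "z": 0.9, "gripper": 1},
  {"ax": 0, "ay": 0, "az": 0, "x": 0, "y": 0, "z": 0.8, "gripper": 1},
  {"ax": 0, "ay": 0, "az": 0, "x": 0, "y": 0, "z": 0.65, "gripper": 1},
  {"ax": 0, "ay": 0, "az": 0, "x": 0, "y": 0, "z": 0, "gripper": 1},
  {"ax": 0, "ay": 0, "az": 0, "x": 0, "y": 0, "z": 0, "gripper": 1},
])

```text
time_s: 4.5
ee_pos: [0.5273, -0.212, 0.0073]
orientation: [0.636, 0.772, 0.0, 0.001]
wrist_force: [-0.5, 0.3, 0.5]
width: 0.0854
```

Call:
apply_moves([
  {"ax": 0, "ay": 0, "az": 0, "x": 0, "y": 0, "z": 0, "gripper": -1},
  {"ax": 0, "ay": 0, "az": 0, "x": 0, "y": 0, "z": 0, "gripper": -1},
  {"ax": 0, "ay": 0, "az": 0, "x": 0, "y": 0, "z": 0, "gripper": -1},
  {"ax": 0, "ay": 0, "az": 0, "x": 0, "y": 0, "z": 0, "gripper": -1},
  {"ax": 0, "ay": 0, "az": 0, "x": 0, "y": 0, "z": 0, "gripper": -1},
  {"ax": 0, "ay": 0, "az": 0, "x": 0, "y": 0, "z": 0, "gripper": -1},
  {"ax": 0, "ay": 0, "az": 0, "x": 0, "y": 0, "z": 0, "gripper": -1},
  {"ax": 0, "ay": 0, "az": 0, "x": 0, "y": 0, "z": 0, "gripper": -1},
], newtons=60)

```text
time_s: 5.3
ee_pos: [0.5262, -0.2114, 0.0063]
orientation: [0.636, 0.772, 0.0, 0.0]
wrist_force: [-0.5, 1.4, 4.8]
width: 0.0186
```

Call:
apply_moves([
  {"ax": 0, "ay": 0, "az": 0, "x": 0, "y": 0, "z": -0.4, "gripper": -1},
  {"ax": 0, "ay": 0, "az": 0, "x": 0, "y": 0, "z": -0.8, "gripper": -1},
  {"ax": 0, "ay": 0, "az": 0, "x": 0, "y": 0, "z": -1, "gripper": -1},
  {"ax": 0, "ay": 0, "az": 0, "x": 0, "y": 0, "z": -1, "gripper": -1},
  {"ax": 0, "ay": 0, "az": 0, "x": 0.5, "y": 0, "z": -0.8, "gripper": -1},
  {"ax": 0, "ay": 0, "az": 0, "x": 0.9, "y": -0.1, "z": 0, "gripper": -1},
  {"ax": 0, "ay": 0, "az": 0, "x": 1, "y": -0.1, "z": 0, "gripper": -1},
  {"ax": 0, "ay": 0, "az": 0, "x": 1, "y": -0.1, "z": 0, "gripper": -1},
])

```text
time_s: 6.1
ee_pos: [0.497, -0.112, 0.1261]
orientation: [0.636, 0.771, 0.0, -0.0]
wrist_force: [-0.0, 0.6, -1.9]
width: 0.0187
```

Call:
apply_moves([
  {"ax": 0, "ay": 0, "az": 0, "x": 1, "y": -0.1, "z": 0, "gripper": -1},
  {"ax": 0, "ay": 0, "az": 0, "x": 1, "y": -0.1, "z": 0, "gripper": -1},
  {"ax": 0, "ay": 0, "az": 0, "x": 1, "y": -0.1, "z": 0, "gripper": -1},
  {"ax": 0, "ay": 0, "az": 0, "x": 1, "y": -0.1, "z": 0, "gripper": -1},
  {"ax": 0, "ay": 0, "az": 0, "x": 1, "y": 0, "z": 0, "gripper": -1},
  {"ax": 0, "ay": 0, "az": 0, "x": 1, "y": 0, "z": 0, "gripper": -1},
  {"ax": 0, "ay": 0, "az": 0, "x": 1, "y": 0, "z": 0, "gripper": -1},
  {"ax": 0, "ay": 0, "az": 0, "x": 1, "y": 0, "z": 0, "gripper": -1},
])

```text
time_s: 6.9
ee_pos: [0.4394, 0.1214, 0.1259]
orientation: [0.636, 0.772, -0.0, -0.0]
wrist_force: [0.5, -0.0, -2.0]
width: 0.0188
```

Call:
apply_moves([
  {"ax": 0, "ay": 0, "az": 0.7, "x": 0.5, "y": 0, "z": 0, "gripper": -1},
  {"ax": 0, "ay": 0, "az": 1, "x": 0, "y": 0, "z": 0, "gripper": -1},
  {"ax": 0, "ay": 0, "az": 1, "x": 0, "y": 0, "z": 0, "gripper": -1},
  {"ax": 0, "ay": 0, "az": 1, "x": 0, "y": 0, "z": 0, "gripper": -1},
  {"ax": 0, "ay": 0, "az": 1, "x": 0, "y": 0, "z": 0, "gripper": -1},
  {"ax": 0, "ay": 0, "az": 1, "x": 0, "y": 0, "z": 0, "gripper": -1},
  {"ax": 0, "ay": 0, "az": 1, "x": 0, "y": 0, "z": 0, "gripper": -1},
  {"ax": 0, "ay": 0, "az": 0, "x": 0, "y": 0, "z": 0, "gripper": -1},
])

```text
time_s: 7.7
ee_pos: [0.4369, 0.135, 0.1258]
orientation: [0.798, 0.603, -0.0, -0.0]
wrist_force: [0.4, 0.0, -1.7]
width: 0.0189
```

Run:
```python
from h import *
togo((.434,.165,.06),np.radians(73.9)); c=snap('wrist','w4'); snap('side','s4')
I=c['frame'].copy()
o=np.array([.567,.127]);u=np.array([np.cos(.28),-np.sin(.28)]);n=np.array([-u[1],u[0]])
for x,y,z in[(33,0,5),(-33,0,5),(13,19,63),(13,-19,63),(-13,19,63),(-13,-19,63)]:
    p=proj(c,[*(o+u*x/1e3+n*y/1e3),z/1e3],True); cv2.circle(I,tuple(int(round(k)) for k in p),1,(0,0,255),-1); print(p.round(1))
cv2.imwrite('pics/w4m.png',cv2.resize(I[200:440,180:500],None,fx=2.4,fy=2.4,interpolation=cv2.INTER_CUBIC))
```

```text
7.7 [0.4369 0.135  0.1258] [ 7.976e-01  6.032e-01 -2.000e-04 -1.000e-04] F [ 0.4  0.  -1.7] w 0.0189
tool yaw deg 74.2 tilt z [-4.e-04  0.e+00 -1.e+00]
units xyz [ 0.935 -0.365  2.194]
turn units [-0.006  0.002  0.075]
[351.4 403.6]
[354.8 343.2]
[382.6 431.3]
[332.5 432.8]
[386.  406.5]
[333.3 407.9]
```

View pics/w4m.png

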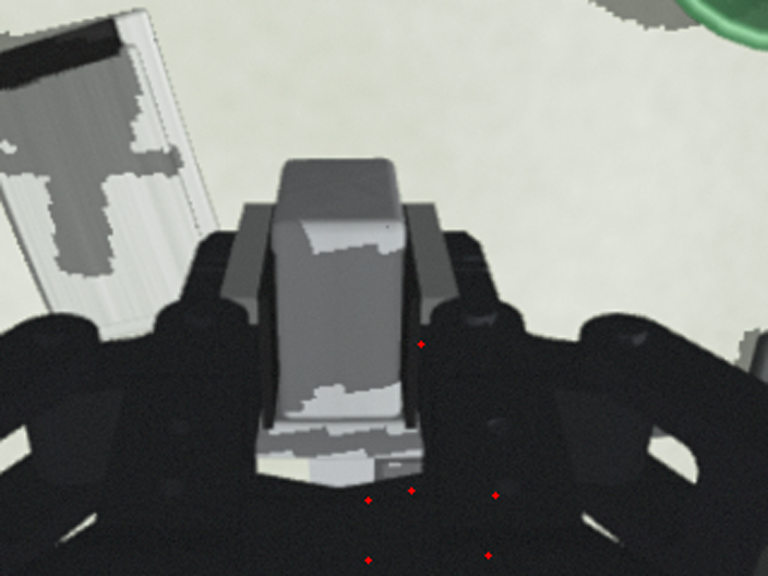

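The gripper hides the bracket in the wrist view, while the handle sits square between the pads (8 viewed). I'll use the side view for both the pin pose and the bracket.

Run:
```python
from h import *
c=load('w4'); s=load('s4'); tcp=np.array([.4369,.135,.1258])
yaw=np.radians(74.2); yt=np.array([np.sin(yaw),-np.cos(yaw),0]);xt=np.array([np.cos(yaw),np.sin(yaw),0])
for v in(291.7,375): 
  p=onz(c,180+338/2.4,v,tcp[2]+.0237,True)-tcp; print('handle edge tool y,x',p@yt*1e3,p@xt*1e3)
# predicted pin in side
I=s['frame'].copy(); 
def P(x,y,z): # pin frame rel axis/shoulder
    return tcp+yt*(.029+x/1e3)+xt*y/1e3+np.array([0,0,.0107+z/1e3])
def dot(p,col): 
    q=proj(s,p); cv2.circle(I4,tuple(int(round(k)) for k in (q+.5)*4-.5),2,col,-1); return q
I4=cv2.resize(I,None,fx=4,fy=4,interpolation=cv2.INTER_CUBIC)
ps=[dot(P(*k),(0,0,255)) for k in[(36,0,0),(34.5,5.8,5.8),(0,5.8,5.8),(34.5,5.8,-5.8),(0,5.8,-5.8),(0,27.5,13),(-44,10,13),(-44,10,-17)]]
o=np.array([.567,.127]);u=np.array([np.cos(.28),-np.sin(.28)]);n=np.array([-u[1],u[0]])
B=lambda x,y,z:np.array([*(o+u*(x-13)/1e3+n*y/1e3),z/1e3])
bs=[dot(B(*k),(0,255,0)) for k in[(0,19,63),(0,-19,63),(26,19,63),(26,-19,63),(0,19,5),(0,-19,5),(-20,0,5),(46,0,5),(0,14,50),(0,-14,50)]]
A=np.array(ps+bs); print(np.array(ps).round(),np.array(bs).round())
x0,y0=A.min(0)-10;x1,y1=A.max(0)+10
x0=int(max(x0,0));y0=int(max(y0,0)); C=I4[y0*4:int(y1)*4,x0*4:int(x1)*4]; k=min(1,800/C.shape[1],600/C.shape[0]); C=cv2.resize(C,None,fx=k,fy=k,interpolation=cv2.INTER_AREA); print(x0,y0,k*4,C.shape)
cv2.imwrite('pics/s4m.png',C)
```

```text
handle edge tool y,x -15.1060401122315 -0.0007687642901191872
handle edge tool y,x 20.669340372858837 -0.016326944802857294
[[314. 281.]
 [312. 280.]
 [331. 288.]
 [312. 287.]
 [331. 295.]
 [322. 291.]
 [355. 297.]
 [354. 315.]] [[270. 323.]
 [287. 311.]
 [258. 316.]
 [275. 305.]
 [271. 351.]
 [287. 339.]
 [289. 351.]
 [260. 334.]
 [273. 328.]
 [285. 319.]]
248 269 4 (368, 468, 3)
```

View pics/s4m.png

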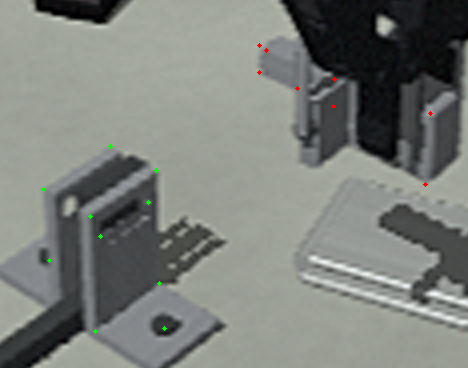

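The marks fit both bracket and pin to within about 1 px (9 viewed), and the shoulder face is 28.7 mm ahead of the TCP. Moving to pre-insertion.

```bash
cat >> h.py <<'E'
S0=np.array([.5545,.1306,.05]); U=np.array([np.cos(.28),-np.sin(.28),0]); N=np.array([np.sin(.28),np.cos(.28),0])
def tcpfor(tipx,y=0,z=0): return S0+U*(tipx-36-28.7)/1e3+N*y/1e3+np.array([0,0,z/1e3-.0107])
E
python3 - <<'E'
from h import *
togo(tcpfor(-35),np.pi/2-.28); print(tcpfor(-35))
E
```

```text
7.8 [0.4371 0.1351 0.1258] [ 7.972e-01  6.037e-01 -1.000e-04 -1.000e-04] F [-0.3 -0.2 -2.7] w 0.0189
tool yaw deg 74.28 tilt z [-2.e-04  1.e-04 -1.e+00]
units xyz [0.936 0.486 2.883]
turn units [-0.003  0.     0.079]
[0.45868277 0.15815266 0.0393    ]
```

Call:
apply_moves([
  {"ax": 0, "ay": 0, "az": 0.08, "x": 0.47, "y": 0.24, "z": 0.3, "gripper": -1},
  {"ax": 0, "ay": 0, "az": 0, "x": 0.47, "y": 0.24, "z": 0.6, "gripper": -1},
  {"ax": 0, "ay": 0, "az": 0, "x": 0, "y": 0, "z": 0.7, "gripper": -1},
  {"ax": 0, "ay": 0, "az": 0, "x": 0, "y": 0, "z": 0.7, "gripper": -1},
  {"ax": 0, "ay": 0, "az": 0, "x": 0, "y": 0, "z": 0.58, "gripper": -1},
  {"ax": 0, "ay": 0, "az": 0, "x": 0, "y": 0, "z": 0, "gripper": -1},
  {"ax": 0, "ay": 0, "az": 0, "x": 0, "y": 0, "z": 0, "gripper": -1},
  {"ax": 0, "ay": 0, "az": 0, "x": 0, "y": 0, "z": 0, "gripper": -1},
])

```text
time_s: 8.6
ee_pos: [0.46, 0.1586, 0.04]
orientation: [0.799, 0.601, 0.001, 0.0]
wrist_force: [0.0, -0.5, -2.4]
width: 0.0189
```

Run:
```python
from h import *
togo(tcpfor(-6),np.pi/2-.28); s=snap('side','s5'); tcp=r.read_state()['ee_pos']
I4=cv2.resize(s['frame'],None,fx=5,fy=5,interpolation=cv2.INTER_CUBIC)
def dot(p,col): 
    q=proj(s,p); cv2.circle(I4,tuple(int(round(k)) for k in (q+.5)*5-.5),2,col,-1)
P=lambda x,y,z:tcp+U*(.0287+x/1e3)+N*y/1e3+np.array([0,0,.0107+z/1e3])
for k in[(34.5,5.8,5.8),(34.5,5.8,-5.8),(34.5,-5.8,5.8),(0,5.8,5.8),(0,5.8,-5.8),(-44,10,13),(-44,10,-17)]: dot(P(*k),(0,0,255))
B=lambda x,y,z:S0+U*x/1e3+N*y/1e3+np.array([0,0,z/1e3-.05])
for k in[(0,19,63),(0,-19,63),(26,19,63),(0,19,5),(0,-19,5),(-20,0,5),(46,0,5),(0,14,56.7),(0,14,43.3),(0,-14,56.7),(0,-14,43.3)]: dot(B(*k),(0,255,0))
cv2.imwrite('pics/s5m.png',I4[1450:1850,1200:1850])
```

```text
8.6 [0.46   0.1586 0.04  ] [7.992e-01 6.010e-01 9.000e-04 4.000e-04] F [ 0.  -0.5 -2.4] w 0.0189
tool yaw deg 73.89 tilt z [ 1.9e-03  5.0e-04 -1.0e+00]
units xyz [-0.026  0.929  0.025]
turn units [ 0.024 -0.015 -0.017]
```

View pics/s5m.png

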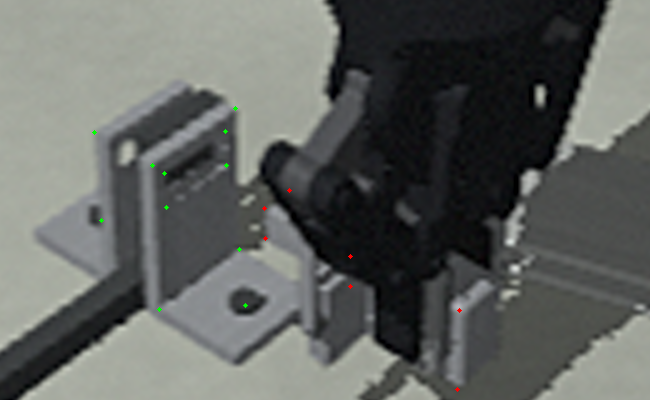

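Picture 10: the pin lines up with the slot mouth, and the marks fit. Advancing in small steps.

Call:
apply_moves([
  {"ax": 0, "ay": 0, "az": 0, "x": 0, "y": 0.3, "z": 0.02, "gripper": -1},
  {"ax": 0, "ay": 0, "az": 0, "x": 0, "y": 0.3, "z": 0, "gripper": -1},
  {"ax": 0, "ay": 0, "az": 0, "x": 0, "y": 0.2, "z": 0, "gripper": -1},
  {"ax": 0, "ay": 0, "az": 0, "x": 0, "y": 0.1, "z": 0, "gripper": -1},
  {"ax": 0, "ay": 0, "az": 0, "x": 0, "y": 0, "z": 0, "gripper": -1},
  {"ax": 0, "ay": 0, "az": 0, "x": 0, "y": 0, "z": 0, "gripper": -1},
])

```text
time_s: 9.25
ee_pos: [0.4845, 0.1506, 0.0385]
orientation: [0.799, 0.601, -0.0, -0.0]
wrist_force: [0.3, 0.5, -1.1]
width: 0.0189
```

```bash
cat >> h.py <<'E'
def pin():
    v=[];
    s=r.read_state(); M=R.from_quat(s['orientation']).as_matrix(); d=np.array(s['ee_pos'])+M[:,1]*.0287+np.array([0,0,.0107])-S0
    F=np.array(s['wrist_force']); print(s['time_s'],'shoulder mm x %.2f y %.2f z %.2f'%(d@U*1e3,d@N*1e3,d[2]*1e3),'tipx %.2f'%(d@U*1e3+36),'F u %.1f n %.1f z %.1f'%(F@U,F@N,F[2]),'Mom',np.round(s['moment'],2),'tilt',M[:,2].round(4))
E
python3 -c "
from h import *
pin();togo(tcpfor(0),np.pi/2-.28)"
```

```text
9.25 shoulder mm x -44.07 y -0.15 z -0.78 tipx -8.07 F u 0.2 n 0.6 z -1.1 Mom [ 0.01  0.05 -0.02] tilt [-8.e-04  0.e+00 -1.e+00]
9.25 [0.4845 0.1506 0.0385] [ 7.994e-01  6.008e-01 -3.000e-04 -2.000e-04] F [ 0.3  0.5 -1.1] w 0.0189
tool yaw deg 73.86 tilt z [-8.e-04  0.e+00 -1.e+00]
units xyz [ 0.004  0.269 -0.025]
turn units [-0.011  0.003 -0.025]
```

Call:
apply_moves([
  {"ax": 0, "ay": 0, "az": 0, "x": 0, "y": 0.06, "z": -0.02, "gripper": -1},
  {"ax": 0, "ay": 0, "az": 0, "x": 0, "y": 0.06, "z": 0, "gripper": -1},
  {"ax": 0, "ay": 0, "az": 0, "x": 0, "y": 0.06, "z": 0, "gripper": -1},
  {"ax": 0, "ay": 0, "az": 0, "x": 0, "y": 0, "z": 0, "gripper": -1},
  {"ax": 0, "ay": 0, "az": 0, "x": 0, "y": 0, "z": 0, "gripper": -1},
])

```text
time_s: 9.75
ee_pos: [0.49, 0.1492, 0.0393]
orientation: [0.799, 0.601, 0.0, -0.0]
wrist_force: [-0.6, 0.9, -1.9]
width: 0.0189
```

```bash
python3 -c "
from h import *
pin()"
```

```text
9.75 shoulder mm x -38.41 y 0.04 z 0.01 tipx -2.41 F u -0.8 n 0.7 z -1.9 Mom [-0.05  0.04  0.04] tilt [-0.e+00  1.e-04 -1.e+00]
```

Call:
apply_moves([
  {"ax": 0, "ay": 0, "az": 0, "x": 0, "y": 0.02, "z": 0, "gripper": -1},
  {"ax": 0, "ay": 0, "az": 0, "x": 0, "y": 0.02, "z": 0, "gripper": -1},
  {"ax": 0, "ay": 0, "az": 0, "x": 0, "y": 0.02, "z": 0, "gripper": -1},
  {"ax": 0, "ay": 0, "az": 0, "x": 0, "y": 0, "z": 0, "gripper": -1},
])

```text
time_s: 10.15
ee_pos: [0.4919, 0.1487, 0.0393]
orientation: [0.799, 0.601, 0.0, 0.0]
wrist_force: [0.4, -0.5, -2.2]
width: 0.0188
```

Call:
apply_moves([
  {"ax": 0, "ay": 0, "az": 0, "x": 0, "y": 0.02, "z": 0, "gripper": -1},
  {"ax": 0, "ay": 0, "az": 0, "x": 0, "y": 0.02, "z": 0, "gripper": -1},
  {"ax": 0, "ay": 0, "az": 0, "x": 0, "y": 0, "z": 0, "gripper": -1},
])

```text
time_s: 10.45
ee_pos: [0.4931, 0.1484, 0.0393]
orientation: [0.799, 0.601, 0.0, 0.0]
wrist_force: [0.1, -0.8, -1.7]
width: 0.0189
```

```bash
python3 -c "
from h import *
pin()"
```

```text
10.45 shoulder mm x -35.24 y 0.08 z 0.05 tipx 0.76 F u 0.3 n -0.8 z -1.7 Mom [0.05 0.02 0.07] tilt [ 3.e-04  1.e-04 -1.e+00]
```

Call:
apply_moves([
  {"ax": 0, "ay": 0, "az": 0, "x": 0, "y": 0.02, "z": 0, "gripper": -1},
  {"ax": 0, "ay": 0, "az": 0, "x": 0, "y": 0.02, "z": 0, "gripper": -1},
  {"ax": 0, "ay": 0, "az": 0, "x": 0, "y": 0, "z": 0, "gripper": -1},
])

```text
time_s: 10.75
ee_pos: [0.4942, 0.148, 0.0393]
orientation: [0.799, 0.601, 0.0, 0.0]
wrist_force: [0.1, -0.2, -1.9]
width: 0.0187
```

Call:
apply_moves([
  {"ax": 0, "ay": 0, "az": 0, "x": 0, "y": 0.02, "z": 0, "gripper": -1},
  {"ax": 0, "ay": 0, "az": 0, "x": 0, "y": 0.02, "z": 0, "gripper": -1},
  {"ax": 0, "ay": 0, "az": 0, "x": 0, "y": 0, "z": 0, "gripper": -1},
])

```text
time_s: 11.05
ee_pos: [0.4954, 0.1477, 0.0393]
orientation: [0.799, 0.601, 0.0, 0.0]
wrist_force: [0.1, -0.1, -0.8]
width: 0.0188
```

Call:
apply_moves([
  {"ax": 0, "ay": 0, "az": 0, "x": 0, "y": 0.02, "z": 0, "gripper": -1},
  {"ax": 0, "ay": 0, "az": 0, "x": 0, "y": 0.02, "z": 0, "gripper": -1},
  {"ax": 0, "ay": 0, "az": 0, "x": 0, "y": 0, "z": 0, "gripper": -1},
])

```text
time_s: 11.35
ee_pos: [0.4965, 0.1474, 0.0393]
orientation: [0.799, 0.601, 0.0, 0.0]
wrist_force: [0.5, 1.0, -1.3]
width: 0.019
```

```bash
python3 -c "
from h import *
pin()"
```

```text
11.35 shoulder mm x -31.69 y 0.07 z 0.03 tipx 4.31 F u 0.2 n 1.1 z -1.3 Mom [0.01 0.08 0.  ] tilt [ 2.e-04  1.e-04 -1.e+00]
```

Call:
apply_moves([
  {"ax": 0, "ay": 0, "az": 0, "x": 0, "y": 0.02, "z": 0, "gripper": -1},
  {"ax": 0, "ay": 0, "az": 0, "x": 0, "y": 0.02, "z": 0, "gripper": -1},
  {"ax": 0, "ay": 0, "az": 0, "x": 0, "y": 0, "z": 0, "gripper": -1},
])

```text
time_s: 11.65
ee_pos: [0.4977, 0.1471, 0.0393]
orientation: [0.799, 0.601, 0.0, 0.0]
wrist_force: [0.3, 0.1, -2.7]
width: 0.0189
```

Call:
apply_moves([
  {"ax": 0, "ay": 0, "az": 0, "x": 0, "y": 0.02, "z": 0, "gripper": -1},
  {"ax": 0, "ay": 0, "az": 0, "x": 0, "y": 0.01, "z": 0, "gripper": -1},
  {"ax": 0, "ay": 0, "az": 0, "x": 0, "y": 0, "z": 0, "gripper": -1},
])

```text
time_s: 11.95
ee_pos: [0.4984, 0.1468, 0.0393]
orientation: [0.799, 0.601, 0.0, -0.0]
wrist_force: [0.3, 0.2, -1.8]
width: 0.019
```

```bash
python3 -c "
from h import *
pin()"
```

```text
11.95 shoulder mm x -29.66 y 0.04 z -0.00 tipx 6.34 F u 0.2 n 0.3 z -1.8 Mom [-0.    0.03 -0.02] tilt [ 0.e+00  1.e-04 -1.e+00]
```

Call:
apply_moves([
  {"ax": 0, "ay": 0, "az": 0, "x": 0, "y": 0.015, "z": 0, "gripper": -1},
  {"ax": 0, "ay": 0, "az": 0, "x": 0, "y": 0.015, "z": 0, "gripper": -1},
  {"ax": 0, "ay": 0, "az": 0, "x": 0, "y": 0, "z": 0, "gripper": -1},
])

```text
time_s: 12.25
ee_pos: [0.4994, 0.1466, 0.0393]
orientation: [0.799, 0.601, 0.0, 0.0]
wrist_force: [-0.2, -0.8, -2.0]
width: 0.0191
```

Call:
apply_moves([
  {"ax": 0, "ay": 0, "az": 0, "x": 0, "y": 0.015, "z": 0, "gripper": -1},
  {"ax": 0, "ay": 0, "az": 0, "x": 0, "y": 0, "z": 0, "gripper": -1},
])

```text
time_s: 12.45
ee_pos: [0.4998, 0.1464, 0.0393]
orientation: [0.799, 0.601, 0.0, 0.0]
wrist_force: [-0.4, -0.2, -2.0]
width: 0.0189
```

Call:
apply_moves([
  {"ax": 0, "ay": 0, "az": 0, "x": 0, "y": 0.015, "z": 0, "gripper": -1},
  {"ax": 0, "ay": 0, "az": 0, "x": 0, "y": 0, "z": 0, "gripper": -1},
])

```text
time_s: 12.65
ee_pos: [0.5002, 0.1463, 0.0393]
orientation: [0.799, 0.601, 0.0, 0.0]
wrist_force: [-0.6, 0.1, -1.4]
width: 0.0189
```

Call:
apply_moves([
  {"ax": 0, "ay": 0, "az": 0, "x": 0, "y": 0.015, "z": 0, "gripper": -1},
  {"ax": 0, "ay": 0, "az": 0, "x": 0, "y": 0, "z": 0, "gripper": -1},
])

```text
time_s: 12.85
ee_pos: [0.5006, 0.1462, 0.0393]
orientation: [0.799, 0.601, 0.0, 0.0]
wrist_force: [0.6, -0.1, -2.0]
width: 0.0186
```

Call:
apply_moves([
  {"ax": 0, "ay": 0, "az": 0, "x": 0, "y": 0.015, "z": 0, "gripper": -1},
  {"ax": 0, "ay": 0, "az": 0, "x": 0, "y": 0, "z": 0, "gripper": -1},
])

```text
time_s: 13.05
ee_pos: [0.5011, 0.146, 0.0393]
orientation: [0.799, 0.601, 0.0, 0.0]
wrist_force: [1.1, 0.6, -1.8]
width: 0.0187
```

Call:
apply_moves([
  {"ax": 0, "ay": 0, "az": 0, "x": 0, "y": 0.015, "z": 0, "gripper": -1},
  {"ax": 0, "ay": 0, "az": 0, "x": 0, "y": 0, "z": 0, "gripper": -1},
])

```text
time_s: 13.25
ee_pos: [0.5014, 0.146, 0.0393]
orientation: [0.799, 0.601, 0.0, -0.0]
wrist_force: [0.7, -0.7, -2.2]
width: 0.0188
```

Call:
apply_moves([
  {"ax": 0, "ay": 0, "az": 0, "x": 0, "y": 0.015, "z": 0, "gripper": -1},
  {"ax": 0, "ay": 0, "az": 0, "x": 0, "y": 0, "z": 0, "gripper": -1},
])

```text
time_s: 13.45
ee_pos: [0.5015, 0.1459, 0.0393]
orientation: [0.799, 0.601, -0.0, -0.0]
wrist_force: [-0.4, 0.2, -2.4]
width: 0.0186
```

```bash
python3 -c "
from h import *
pin()"
```

```text
13.45 shoulder mm x -26.45 y -0.02 z -0.06 tipx 9.55 F u -0.4 n 0.0 z -2.4 Mom [0.08 0.18 0.02] tilt [-7.e-04  2.e-04 -1.e+00]
```

Call:
apply_moves([
  {"ax": 0, "ay": 0, "az": 0, "x": 0, "y": 0.015, "z": 0, "gripper": -1},
  {"ax": 0, "ay": 0, "az": 0, "x": 0, "y": 0, "z": 0, "gripper": -1},
])

```text
time_s: 13.65
ee_pos: [0.5015, 0.1458, 0.0392]
orientation: [0.799, 0.601, -0.0, -0.001]
wrist_force: [-2.6, 1.0, -0.7]
width: 0.0192
```

```bash
python3 -c "
from h import *
pin()"
```

```text
13.65 shoulder mm x -26.42 y -0.04 z -0.12 tipx 9.58 F u -2.8 n 0.3 z -0.7 Mom [0.22 0.41 0.06] tilt [-1.4e-03  3.0e-04 -1.0e+00]
```

Contact with the eye at about 3 N. Sliding along +y under light pressure.

Call:
apply_moves([
  {"ax": 0, "ay": 0, "az": 0, "x": 0.025, "y": 0, "z": 0, "gripper": -1},
  {"ax": 0, "ay": 0, "az": 0, "x": 0.025, "y": 0, "z": 0, "gripper": -1},
  {"ax": 0, "ay": 0, "az": 0, "x": 0, "y": 0, "z": 0, "gripper": -1},
])

```text
time_s: 13.95
ee_pos: [0.5018, 0.1469, 0.039]
orientation: [0.799, 0.601, -0.001, -0.0]
wrist_force: [-2.5, -1.3, -1.1]
width: 0.019
```

```bash
python3 -c "
from h import *
pin()"
```

```text
13.95 shoulder mm x -26.42 y 1.06 z -0.36 tipx 9.58 F u -2.0 n -2.0 z -1.1 Mom [-0.18  0.57 -0.15] tilt [-1.8e-03 -5.0e-04 -1.0e+00]
```

Call:
apply_moves([
  {"ax": 0, "ay": 0, "az": 0, "x": 0.025, "y": 0, "z": 0, "gripper": -1},
  {"ax": 0, "ay": 0, "az": 0, "x": 0.025, "y": 0, "z": 0, "gripper": -1},
  {"ax": 0, "ay": 0, "az": 0, "x": 0, "y": 0, "z": 0, "gripper": -1},
])

```text
time_s: 14.25
ee_pos: [0.5023, 0.1485, 0.039]
orientation: [0.799, 0.601, -0.001, -0.0]
wrist_force: [-5.2, -1.4, -1.7]
width: 0.0191
```

```bash
python3 -c "
from h import *
pin()"
```

```text
14.25 shoulder mm x -26.41 y 2.71 z -0.33 tipx 9.59 F u -4.6 n -2.8 z -1.7 Mom [-0.14  0.76 -0.15] tilt [-1.7e-03 -2.0e-04 -1.0e+00]
```

Call:
apply_moves([
  {"ax": 0, "ay": 0, "az": 0, "x": 0.025, "y": -0.01, "z": 0, "gripper": -1},
  {"ax": 0, "ay": 0, "az": 0, "x": 0.025, "y": 0, "z": 0, "gripper": -1},
  {"ax": 0, "ay": 0, "az": 0, "x": 0, "y": 0, "z": 0, "gripper": -1},
])

```text
time_s: 14.55
ee_pos: [0.5028, 0.1502, 0.0392]
orientation: [0.799, 0.601, -0.0, -0.0]
wrist_force: [-4.6, -0.1, -2.9]
width: 0.0192
```

```bash
python3 -c "
from h import *
pin()"
```

```text
14.55 shoulder mm x -26.43 y 4.45 z -0.17 tipx 9.57 F u -4.4 n -1.4 z -2.9 Mom [-0.13  0.91 -0.17] tilt [-0.001  0.    -1.   ]
```

Call:
apply_moves([
  {"ax": 0, "ay": 0, "az": 0, "x": 0.025, "y": 0, "z": 0, "gripper": -1},
  {"ax": 0, "ay": 0, "az": 0, "x": 0.025, "y": 0, "z": 0, "gripper": -1},
  {"ax": 0, "ay": 0, "az": 0, "x": 0, "y": 0, "z": 0, "gripper": -1},
])

```text
time_s: 14.85
ee_pos: [0.5032, 0.1516, 0.0392]
orientation: [0.799, 0.601, -0.0, -0.0]
wrist_force: [-4.9, -1.3, -1.0]
width: 0.0193
```

```bash
python3 -c "
from h import *
pin()"
```

```text
14.85 shoulder mm x -26.40 y 5.93 z -0.12 tipx 9.60 F u -4.3 n -2.6 z -1.0 Mom [-0.15  0.81 -0.2 ] tilt [-9.e-04  0.e+00 -1.e+00]
```

Call:
apply_moves([
  {"ax": 0, "ay": 0, "az": 0, "x": 0.025, "y": 0, "z": 0, "gripper": -1},
  {"ax": 0, "ay": 0, "az": 0, "x": 0.025, "y": 0, "z": 0, "gripper": -1},
  {"ax": 0, "ay": 0, "az": 0, "x": 0, "y": 0, "z": 0, "gripper": -1},
])

```text
time_s: 15.15
ee_pos: [0.5036, 0.1531, 0.0392]
orientation: [0.799, 0.601, -0.0, -0.0]
wrist_force: [-5.0, -1.2, -1.2]
width: 0.0188
```

```bash
python3 -c "
from h import *
pin()"
```

```text
15.15 shoulder mm x -26.40 y 7.47 z -0.10 tipx 9.60 F u -4.4 n -2.5 z -1.2 Mom [-0.18  0.85 -0.16] tilt [-9.e-04  0.e+00 -1.e+00]
```

Call:
apply_moves([
  {"ax": 0, "ay": 0, "az": 0, "x": 0.025, "y": 0, "z": 0, "gripper": -1},
  {"ax": 0, "ay": 0, "az": 0, "x": 0.02, "y": 0, "z": 0, "gripper": -1},
  {"ax": 0, "ay": 0, "az": 0, "x": 0, "y": 0, "z": 0, "gripper": -1},
])

```text
time_s: 15.45
ee_pos: [0.5037, 0.1534, 0.0392]
orientation: [0.799, 0.601, -0.001, 0.0]
wrist_force: [-5.1, -4.4, -0.6]
width: 0.0189
```

```bash
python3 -c "
from h import *
pin()"
```

```text
15.45 shoulder mm x -26.38 y 7.81 z -0.13 tipx 9.62 F u -3.7 n -5.7 z -0.6 Mom [-0.72  0.86 -0.33] tilt [-0.0015 -0.0016 -1.    ]
```

Slot edge reached at y≈+7.8 with no hole found. Backing off and trying the other side.

Call:
apply_moves([
  {"ax": 0, "ay": 0, "az": 0, "x": -0.04, "y": -0.06, "z": 0, "gripper": -1},
  {"ax": 0, "ay": 0, "az": 0, "x": -0.08, "y": 0, "z": 0, "gripper": -1},
  {"ax": 0, "ay": 0, "az": 0, "x": -0.08, "y": 0, "z": 0, "gripper": -1},
  {"ax": 0, "ay": 0, "az": 0, "x": -0.06, "y": 0, "z": 0, "gripper": -1},
  {"ax": 0, "ay": 0, "az": 0, "x": 0, "y": 0.03, "z": 0, "gripper": -1},
  {"ax": 0, "ay": 0, "az": 0, "x": 0, "y": 0.02, "z": 0, "gripper": -1},
  {"ax": 0, "ay": 0, "az": 0, "x": 0, "y": 0, "z": 0, "gripper": -1},
])

```text
time_s: 16.15
ee_pos: [0.5019, 0.147, 0.0394]
orientation: [0.799, 0.601, 0.0, -0.0]
wrist_force: [-2.0, 0.8, -0.2]
width: 0.0187
```

```bash
python3 -c "
from h import *
pin()"
```

```text
16.15 shoulder mm x -26.42 y 1.18 z 0.12 tipx 9.58 F u -2.2 n 0.2 z -0.2 Mom [0.15 0.32 0.05] tilt [-2.e-04  3.e-04 -1.e+00]
```

Call:
apply_moves([
  {"ax": 0, "ay": 0, "az": 0, "x": -0.025, "y": 0, "z": 0, "gripper": -1},
  {"ax": 0, "ay": 0, "az": 0, "x": -0.025, "y": 0, "z": 0, "gripper": -1},
  {"ax": 0, "ay": 0, "az": 0, "x": -0.025, "y": 0, "z": 0, "gripper": -1},
  {"ax": 0, "ay": 0, "az": 0, "x": 0, "y": 0, "z": 0, "gripper": -1},
])

```text
time_s: 16.55
ee_pos: [0.5012, 0.1447, 0.0392]
orientation: [0.799, 0.601, -0.0, -0.0]
wrist_force: [-2.2, 2.4, -1.3]
width: 0.019
```

```bash
python3 -c "
from h import *
pin()"
```

```text
16.55 shoulder mm x -26.39 y -1.25 z -0.13 tipx 9.61 F u -2.8 n 1.7 z -1.3 Mom [0.28 0.36 0.07] tilt [-3.e-04  1.e-04 -1.e+00]
```

Call:
apply_moves([
  {"ax": 0, "ay": 0, "az": 0, "x": -0.025, "y": 0, "z": 0, "gripper": -1},
  {"ax": 0, "ay": 0, "az": 0, "x": -0.025, "y": 0, "z": 0, "gripper": -1},
  {"ax": 0, "ay": 0, "az": 0, "x": 0, "y": 0, "z": 0, "gripper": -1},
])

```text
time_s: 16.85
ee_pos: [0.5008, 0.1432, 0.0392]
orientation: [0.799, 0.601, -0.0, -0.0]
wrist_force: [-1.5, 2.2, -1.9]
width: 0.0187
```

```bash
python3 -c "
from h import *
pin()"
```

```text
16.85 shoulder mm x -26.37 y -2.82 z -0.08 tipx 9.63 F u -2.1 n 1.7 z -1.9 Mom [0.32 0.43 0.11] tilt [-3.e-04 -0.e+00 -1.e+00]
```

Call:
apply_moves([
  {"ax": 0, "ay": 0, "az": 0, "x": -0.025, "y": 0.005, "z": 0, "gripper": -1},
  {"ax": 0, "ay": 0, "az": 0, "x": -0.025, "y": 0, "z": 0, "gripper": -1},
  {"ax": 0, "ay": 0, "az": 0, "x": 0, "y": 0, "z": 0, "gripper": -1},
])

```text
time_s: 17.15
ee_pos: [0.5005, 0.1417, 0.0393]
orientation: [0.799, 0.601, -0.0, -0.0]
wrist_force: [-2.2, 2.2, -2.6]
width: 0.0185
```

```bash
python3 -c "
from h import *
pin()"
```

```text
17.15 shoulder mm x -26.25 y -4.33 z -0.04 tipx 9.75 F u -2.7 n 1.5 z -2.6 Mom [0.38 0.47 0.1 ] tilt [-3.e-04 -1.e-04 -1.e+00]
```

Call:
apply_moves([
  {"ax": 0, "ay": 0, "az": 0, "x": -0.025, "y": 0, "z": 0, "gripper": -1},
  {"ax": 0, "ay": 0, "az": 0, "x": -0.015, "y": 0, "z": 0, "gripper": -1},
  {"ax": 0, "ay": 0, "az": 0, "x": 0, "y": 0, "z": 0, "gripper": -1},
])

```text
time_s: 17.45
ee_pos: [0.5005, 0.1404, 0.0394]
orientation: [0.799, 0.601, 0.0, 0.0]
wrist_force: [-1.9, 1.8, -1.7]
width: 0.0185
```

```bash
python3 -c "
from h import *
pin()"
```

```text
17.45 shoulder mm x -25.89 y -5.51 z 0.07 tipx 10.11 F u -2.3 n 1.2 z -1.7 Mom [0.27 0.37 0.08] tilt [ 4.e-04 -2.e-04 -1.e+00]
```

The tip is starting to enter near y≈-5.5. A bit further in the same direction.

Call:
apply_moves([
  {"ax": 0, "ay": 0, "az": 0, "x": -0.02, "y": 0, "z": 0, "gripper": -1},
  {"ax": 0, "ay": 0, "az": 0, "x": 0, "y": 0, "z": 0, "gripper": -1},
])

```text
time_s: 17.65
ee_pos: [0.5013, 0.1396, 0.0396]
orientation: [0.799, 0.601, 0.001, 0.001]
wrist_force: [0.0, -0.7, -1.3]
width: 0.0188
```

```bash
python3 -c "
from h import *
pin()"
```

```text
17.65 shoulder mm x -24.89 y -6.10 z 0.37 tipx 11.11 F u 0.2 n -0.7 z -1.3 Mom [-0.02  0.1  -0.03] tilt [ 2.3e-03 -6.0e-04 -1.0e+00]
```

Call:
apply_moves([
  {"ax": 0, "ay": 0, "az": 0, "x": -0.02, "y": 0.005, "z": 0, "gripper": -1},
  {"ax": 0, "ay": 0, "az": 0, "x": 0, "y": 0, "z": 0, "gripper": -1},
])

```text
time_s: 17.85
ee_pos: [0.5008, 0.1391, 0.0395]
orientation: [0.799, 0.601, 0.0, 0.0]
wrist_force: [0.5, -0.4, -1.6]
width: 0.0191
```

```bash
python3 -c "
from h import *
pin()"
```

```text
17.85 shoulder mm x -25.22 y -6.66 z 0.24 tipx 10.78 F u 0.6 n -0.2 z -1.6 Mom [0.03 0.04 0.01] tilt [ 1.3e-03 -1.0e-04 -1.0e+00]
```

The tip is in the hole: contact force has dropped and it has advanced 1.4 mm. Pushing on gently.

Call:
apply_moves([
  {"ax": 0, "ay": 0, "az": 0, "x": 0, "y": 0.02, "z": 0, "gripper": -1},
  {"ax": 0, "ay": 0, "az": 0, "x": 0, "y": 0.02, "z": 0, "gripper": -1},
  {"ax": 0, "ay": 0, "az": 0, "x": 0, "y": 0, "z": 0, "gripper": -1},
])

```text
time_s: 18.15
ee_pos: [0.5016, 0.1391, 0.0393]
orientation: [0.799, 0.601, 0.0, 0.0]
wrist_force: [0.5, 1.2, -2.0]
width: 0.0186
```

```bash
python3 -c "
from h import *
pin()"
```

```text
18.15 shoulder mm x -24.51 y -6.51 z 0.06 tipx 11.49 F u 0.2 n 1.3 z -2.0 Mom [-0.    0.03  0.01] tilt [ 4.e-04  1.e-04 -1.e+00]
```

Call:
apply_moves([
  {"ax": 0, "ay": 0, "az": 0, "x": 0, "y": 0.02, "z": 0, "gripper": -1},
  {"ax": 0, "ay": 0, "az": 0, "x": 0, "y": 0.02, "z": 0, "gripper": -1},
  {"ax": 0, "ay": 0, "az": 0, "x": 0, "y": 0, "z": 0, "gripper": -1},
])

```text
time_s: 18.45
ee_pos: [0.5026, 0.1388, 0.0393]
orientation: [0.799, 0.601, 0.0, 0.0]
wrist_force: [-0.2, -0.1, -2.1]
width: 0.0191
```

```bash
python3 -c "
from h import *
pin()"
```

```text
18.45 shoulder mm x -23.43 y -6.54 z 0.01 tipx 12.57 F u -0.1 n -0.1 z -2.1 Mom [0.01 0.04 0.02] tilt [ 2.e-04  1.e-04 -1.e+00]
```

Call:
apply_moves([
  {"ax": 0, "ay": 0, "az": 0, "x": 0, "y": 0.02, "z": 0, "gripper": -1},
  {"ax": 0, "ay": 0, "az": 0, "x": 0, "y": 0.02, "z": 0, "gripper": -1},
  {"ax": 0, "ay": 0, "az": 0, "x": 0, "y": 0.02, "z": 0, "gripper": -1},
  {"ax": 0, "ay": 0, "az": 0, "x": 0, "y": 0.02, "z": 0, "gripper": -1},
])

```text
time_s: 18.85
ee_pos: [0.5048, 0.1381, 0.0393]
orientation: [0.799, 0.601, 0.0, -0.0]
wrist_force: [0.1, -0.1, -2.2]
width: 0.0189
```

Call:
apply_moves([
  {"ax": 0, "ay": 0, "az": 0, "x": 0, "y": 0.02, "z": 0, "gripper": -1},
  {"ax": 0, "ay": 0, "az": 0, "x": 0, "y": 0.02, "z": 0, "gripper": -1},
  {"ax": 0, "ay": 0, "az": 0, "x": 0, "y": 0.02, "z": 0, "gripper": -1},
  {"ax": 0, "ay": 0, "az": 0, "x": 0, "y": 0.02, "z": 0, "gripper": -1},
])

```text
time_s: 19.25
ee_pos: [0.5071, 0.1374, 0.0393]
orientation: [0.799, 0.601, 0.0, -0.0]
wrist_force: [0.4, 0.2, -1.8]
width: 0.0187
```

```bash
python3 -c "
from h import *
pin()"
```

```text
19.25 shoulder mm x -18.72 y -6.58 z -0.01 tipx 17.28 F u 0.4 n 0.3 z -1.8 Mom [-0.01  0.06  0.03] tilt [ 0.e+00  1.e-04 -1.e+00]
```

Call:
apply_moves([
  {"ax": 0, "ay": 0, "az": 0, "x": 0, "y": 0.02, "z": 0, "gripper": -1},
  {"ax": 0, "ay": 0, "az": 0, "x": 0, "y": 0.02, "z": 0, "gripper": -1},
  {"ax": 0, "ay": 0, "az": 0, "x": 0, "y": 0.02, "z": 0, "gripper": -1},
  {"ax": 0, "ay": 0, "az": 0, "x": 0, "y": 0.02, "z": 0, "gripper": -1},
])

```text
time_s: 19.65
ee_pos: [0.5094, 0.1368, 0.0393]
orientation: [0.799, 0.601, 0.0, -0.0]
wrist_force: [-0.0, -0.8, -1.9]
width: 0.019
```

Call:
apply_moves([
  {"ax": 0, "ay": 0, "az": 0, "x": 0, "y": 0.02, "z": 0, "gripper": -1},
  {"ax": 0, "ay": 0, "az": 0, "x": 0, "y": 0.02, "z": 0, "gripper": -1},
  {"ax": 0, "ay": 0, "az": 0, "x": 0, "y": 0.02, "z": 0, "gripper": -1},
])

```text
time_s: 19.95
ee_pos: [0.5112, 0.1363, 0.0393]
orientation: [0.799, 0.601, 0.0, -0.0]
wrist_force: [0.2, -0.8, -2.0]
width: 0.0186
```

Call:
apply_moves([
  {"ax": 0, "ay": 0, "az": 0, "x": 0, "y": 0.02, "z": 0, "gripper": -1},
  {"ax": 0, "ay": 0, "az": 0, "x": 0, "y": 0.02, "z": 0, "gripper": -1},
  {"ax": 0, "ay": 0, "az": 0, "x": 0, "y": 0.02, "z": 0, "gripper": -1},
])

```text
time_s: 20.25
ee_pos: [0.5129, 0.1358, 0.0393]
orientation: [0.799, 0.601, 0.0, -0.0]
wrist_force: [-0.8, 0.6, -1.9]
width: 0.0192
```

```bash
python3 -c "
from h import *
pin()"
```

```text
20.25 shoulder mm x -12.71 y -6.58 z 0.02 tipx 23.29 F u -0.9 n 0.4 z -1.9 Mom [-0.04  0.    0.04] tilt [ 1.e-04  1.e-04 -1.e+00]
```

Past the rear cheek's entry with no resistance.

Call:
apply_moves([
  {"ax": 0, "ay": 0, "az": 0, "x": 0, "y": 0.02, "z": 0, "gripper": -1},
  {"ax": 0, "ay": 0, "az": 0, "x": 0, "y": 0.02, "z": 0, "gripper": -1},
  {"ax": 0, "ay": 0, "az": 0, "x": 0, "y": 0.02, "z": 0, "gripper": -1},
  {"ax": 0, "ay": 0, "az": 0, "x": 0, "y": 0.02, "z": 0, "gripper": -1},
])

```text
time_s: 20.65
ee_pos: [0.5152, 0.1351, 0.0393]
orientation: [0.799, 0.601, 0.0, -0.0]
wrist_force: [0.3, 0.0, -1.6]
width: 0.019
```

Call:
apply_moves([
  {"ax": 0, "ay": 0, "az": 0, "x": 0, "y": 0.02, "z": 0, "gripper": -1},
  {"ax": 0, "ay": 0, "az": 0, "x": 0, "y": 0.02, "z": 0, "gripper": -1},
  {"ax": 0, "ay": 0, "az": 0, "x": 0, "y": 0.02, "z": 0, "gripper": -1},
  {"ax": 0, "ay": 0, "az": 0, "x": 0, "y": 0.02, "z": 0, "gripper": -1},
])

```text
time_s: 21.05
ee_pos: [0.5175, 0.1344, 0.0393]
orientation: [0.799, 0.601, 0.0, -0.0]
wrist_force: [-0.2, -0.4, -2.1]
width: 0.0191
```

Call:
apply_moves([
  {"ax": 0, "ay": 0, "az": 0, "x": 0, "y": 0.02, "z": 0, "gripper": -1},
  {"ax": 0, "ay": 0, "az": 0, "x": 0, "y": 0.02, "z": 0, "gripper": -1},
  {"ax": 0, "ay": 0, "az": 0, "x": 0, "y": 0.02, "z": 0, "gripper": -1},
  {"ax": 0, "ay": 0, "az": 0, "x": 0, "y": 0.02, "z": 0, "gripper": -1},
])

```text
time_s: 21.45
ee_pos: [0.5198, 0.1338, 0.0393]
orientation: [0.799, 0.601, 0.0, 0.0]
wrist_force: [-0.4, -0.6, -1.9]
width: 0.0187
```

Call:
apply_moves([
  {"ax": 0, "ay": 0, "az": 0, "x": 0, "y": 0.02, "z": 0, "gripper": -1},
  {"ax": 0, "ay": 0, "az": 0, "x": 0, "y": 0.02, "z": 0, "gripper": -1},
  {"ax": 0, "ay": 0, "az": 0, "x": 0, "y": 0.02, "z": 0, "gripper": -1},
  {"ax": 0, "ay": 0, "az": 0, "x": 0, "y": 0.02, "z": 0, "gripper": -1},
])

```text
time_s: 21.85
ee_pos: [0.5221, 0.1331, 0.0393]
orientation: [0.799, 0.601, 0.0, -0.0]
wrist_force: [0.8, -0.5, -2.0]
width: 0.0186
```

```bash
python3 -c "
from h import *
pin()"
```

```text
21.85 shoulder mm x -3.11 y -6.59 z 0.01 tipx 32.89 F u 0.9 n -0.3 z -2.0 Mom [0.02 0.03 0.05] tilt [ 1.e-04  1.e-04 -1.e+00]
```

Call:
apply_moves([
  {"ax": 0, "ay": 0, "az": 0, "x": 0, "y": 0.02, "z": 0, "gripper": -1},
  {"ax": 0, "ay": 0, "az": 0, "x": 0, "y": 0.02, "z": 0, "gripper": -1},
  {"ax": 0, "ay": 0, "az": 0, "x": 0, "y": 0.02, "z": 0, "gripper": -1},
  {"ax": 0, "ay": 0, "az": 0, "x": 0, "y": 0.02, "z": 0, "gripper": -1},
  {"ax": 0, "ay": 0, "az": 0, "x": 0, "y": 0.02, "z": 0, "gripper": -1},
])

```text
time_s: 22.35
ee_pos: [0.525, 0.1323, 0.0393]
orientation: [0.799, 0.601, 0.0, 0.0]
wrist_force: [0.3, 0.4, -1.2]
width: 0.019
```

Call:
apply_moves([
  {"ax": 0, "ay": 0, "az": 0, "x": 0, "y": 0.015, "z": 0, "gripper": -1},
  {"ax": 0, "ay": 0, "az": 0, "x": 0, "y": 0.015, "z": 0, "gripper": -1},
  {"ax": 0, "ay": 0, "az": 0, "x": 0, "y": 0, "z": 0, "gripper": -1},
])

```text
time_s: 22.65
ee_pos: [0.5259, 0.132, 0.0393]
orientation: [0.799, 0.601, 0.0, -0.0]
wrist_force: [0.4, 1.5, -1.6]
width: 0.0191
```

Call:
apply_moves([
  {"ax": 0, "ay": 0, "az": 0, "x": 0, "y": 0.015, "z": 0, "gripper": -1},
  {"ax": 0, "ay": 0, "az": 0, "x": 0, "y": 0.01, "z": 0, "gripper": -1},
  {"ax": 0, "ay": 0, "az": 0, "x": 0, "y": 0, "z": 0, "gripper": -1},
])

```text
time_s: 22.95
ee_pos: [0.5261, 0.1319, 0.0392]
orientation: [0.799, 0.601, -0.0, -0.0]
wrist_force: [-0.4, 0.7, -1.4]
width: 0.0191
```

```bash
python3 -c "
from h import *
pin()"
```

```text
22.95 shoulder mm x 1.09 y -6.64 z -0.07 tipx 37.09 F u -0.6 n 0.5 z -1.4 Mom [0.1  0.18 0.01] tilt [-8.e-04  2.e-04 -1.e+00]
```

Call:
apply_moves([
  {"ax": 0, "ay": 0, "az": 0, "x": 0, "y": 0.015, "z": 0, "gripper": -1},
  {"ax": 0, "ay": 0, "az": 0, "x": 0, "y": 0.01, "z": 0, "gripper": -1},
  {"ax": 0, "ay": 0, "az": 0, "x": 0, "y": 0, "z": 0, "gripper": -1},
  {"ax": 0, "ay": 0, "az": 0, "x": 0, "y": 0, "z": 0, "gripper": -1},
])

```text
time_s: 23.35
ee_pos: [0.5262, 0.1319, 0.0392]
orientation: [0.799, 0.601, -0.001, -0.001]
wrist_force: [-4.7, 1.7, 0.6]
width: 0.019
```

```bash
python3 -c "
from h import *
pin(); snap('side','s6')"
```

```text
23.35 shoulder mm x 1.18 y -6.62 z -0.14 tipx 37.18 F u -5.0 n 0.4 z 0.6 Mom [ 0.3   0.66 -0.02] tilt [-1.8e-03  4.0e-04 -1.0e+00]
```

The shoulder is home at about 5 N. I'll relax the push, then release.

Call:
apply_moves([
  {"ax": 0, "ay": 0, "az": 0, "x": 0, "y": -0.02, "z": 0, "gripper": -1},
  {"ax": 0, "ay": 0, "az": 0, "x": 0, "y": 0, "z": 0, "gripper": 0.3},
  {"ax": 0, "ay": 0, "az": 0, "x": 0, "y": 0, "z": 0, "gripper": 0.3},
  {"ax": 0, "ay": 0, "az": 0, "x": 0, "y": 0, "z": 0, "gripper": 0.3},
  {"ax": 0, "ay": 0, "az": 0, "x": 0, "y": 0, "z": 0, "gripper": 0.3},
  {"ax": 0, "ay": 0, "az": 0, "x": 0, "y": 0, "z": 0, "gripper": 0.3},
  {"ax": 0, "ay": 0, "az": 0, "x": 0, "y": 0, "z": 0, "gripper": 0.3},
])

```text
time_s: 24.1
ee_pos: [0.5269, 0.1317, 0.0394]
orientation: [0.799, 0.601, 0.0, 0.0]
wrist_force: [-0.7, 0.4, -0.2]
width: 0.0555
```

```bash
python3 -c "
from h import *
pin();st(); c=snap('wrist','w7'); s=snap('side','s7'); cv2.imwrite('pics/m7.png',np.hstack([cv2.resize(c['frame'][200:440,180:500],None,fx=1.25,fy=1.25),cv2.resize(s['frame'][270:390,215:375],None,fx=2.5,fy=2.5,interpolation=cv2.INTER_CUBIC)]))"
```

```text
24.1 shoulder mm x 1.86 y -6.58 z 0.08 tipx 37.86 F u -0.8 n 0.2 z -0.2 Mom [-0.04  0.02 -0.  ] tilt [ 5.e-04  0.e+00 -1.e+00]
24.1 [0.5269 0.1317 0.0394] [7.993e-01 6.009e-01 2.000e-04 1.000e-04] F [-0.7  0.4 -0.2] w 0.0555
```

View pics/m7.png

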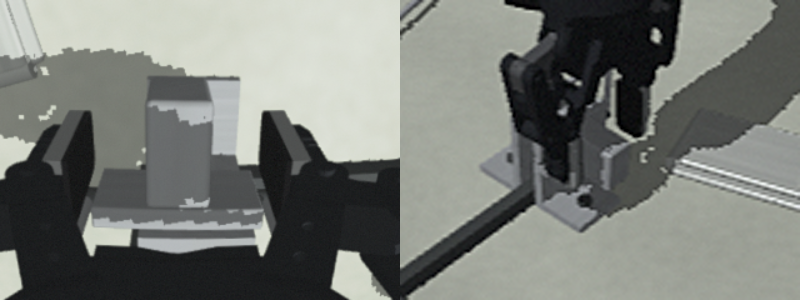

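The pin sits in the bracket with the pads clear on both sides (11 viewed). Raising behind the ring bar and closing the fingers.

Call:
apply_moves([
  {"ax": 0, "ay": 0, "az": 0, "x": 0, "y": 0, "z": -0.3, "gripper": 0.3},
  {"ax": 0, "ay": 0, "az": 0, "x": 0, "y": 0, "z": -0.5, "gripper": 0.3},
  {"ax": 0, "ay": 0, "az": 0, "x": 0, "y": 0, "z": -0.5, "gripper": 0.3},
  {"ax": 0, "ay": 0, "az": 0, "x": 0, "y": 0, "z": 0, "gripper": -1},
  {"ax": 0, "ay": 0, "az": 0, "x": 0, "y": 0, "z": 0, "gripper": -1},
  {"ax": 0, "ay": 0, "az": 0, "x": 0, "y": 0, "z": 0, "gripper": -1},
  {"ax": 0, "ay": 0, "az": 0, "x": 0, "y": 0, "z": 0, "gripper": -1},
  {"ax": 0, "ay": 0, "az": 0, "x": 0, "y": 0, "z": 0, "gripper": -1},
], newtons=30)

```text
time_s: 25.0
ee_pos: [0.5263, 0.1317, 0.0777]
orientation: [0.799, 0.601, -0.0, -0.0]
wrist_force: [1.0, 0.4, -0.0]
width: 0.0001
```

Call:
apply_moves([
  {"ax": 0, "ay": 0, "az": 0, "x": 0, "y": 0.1, "z": 0, "gripper": -1},
  {"ax": 0, "ay": 0, "az": 0, "x": 0, "y": 0.1, "z": 0, "gripper": -1},
  {"ax": 0, "ay": 0, "az": 0, "x": 0, "y": 0.1, "z": 0, "gripper": -1},
  {"ax": 0, "ay": 0, "az": 0, "x": 0, "y": 0.1, "z": 0, "gripper": -1},
])

```text
time_s: 25.4
ee_pos: [0.5379, 0.1284, 0.0782]
orientation: [0.799, 0.601, -0.0, -0.0]
wrist_force: [-1.7, -0.3, 1.6]
width: -0.0
```

Call:
apply_moves([
  {"ax": 0, "ay": 0, "az": 0, "x": 0, "y": 0.06, "z": 0, "gripper": -1},
  {"ax": 0, "ay": 0, "az": 0, "x": 0, "y": 0.06, "z": 0, "gripper": -1},
])

```text
time_s: 25.6
ee_pos: [0.5413, 0.1275, 0.0782]
orientation: [0.799, 0.601, -0.0, -0.0]
wrist_force: [-1.3, 0.5, 0.4]
width: -0.0002
```

```bash
python3 -c "
from h import *
pin();st()"
```

```text
25.6 shoulder mm x 16.87 y -6.71 z 38.88 tipx 52.87 F u -1.4 n 0.1 z 0.4 Mom [0.07 0.26 0.  ] tilt [-1.e-03  2.e-04 -1.e+00]
25.6 [0.5413 0.1275 0.0782] [ 7.993e-01  6.009e-01 -4.000e-04 -4.000e-04] F [-1.3  0.5  0.4] w -0.0002
```

Call:
apply_moves([
  {"ax": 0, "ay": 0, "az": 0, "x": 0, "y": 0.07, "z": 0, "gripper": -1},
  {"ax": 0, "ay": 0, "az": 0, "x": 0, "y": 0.07, "z": 0, "gripper": -1},
  {"ax": 0, "ay": 0, "az": 0, "x": 0, "y": 0.07, "z": 0, "gripper": -1},
  {"ax": 0, "ay": 0, "az": 0, "x": 0, "y": 0.07, "z": 0, "gripper": -1},
])

```text
time_s: 26.0
ee_pos: [0.5494, 0.1251, 0.0779]
orientation: [0.799, 0.601, -0.0, -0.0]
wrist_force: [-2.1, 0.3, -1.6]
width: 0.0003
```

Call:
apply_moves([
  {"ax": 0, "ay": 0, "az": 0, "x": 0, "y": 0.07, "z": 0, "gripper": -1},
  {"ax": 0, "ay": 0, "az": 0, "x": 0, "y": 0.07, "z": 0, "gripper": -1},
  {"ax": 0, "ay": 0, "az": 0, "x": 0, "y": 0.07, "z": 0, "gripper": -1},
  {"ax": 0, "ay": 0, "az": 0, "x": 0, "y": 0.07, "z": 0, "gripper": -1},
])

```text
time_s: 26.4
ee_pos: [0.5581, 0.1227, 0.0784]
orientation: [0.799, 0.601, 0.0, 0.0]
wrist_force: [-1.2, 0.6, -1.7]
width: 0.0001
```

Call:
apply_moves([
  {"ax": 0, "ay": 0, "az": 0, "x": 0, "y": 0.07, "z": 0.03, "gripper": -1},
  {"ax": 0, "ay": 0, "az": 0, "x": 0, "y": 0.07, "z": 0.03, "gripper": -1},
  {"ax": 0, "ay": 0, "az": 0, "x": 0, "y": 0.07, "z": 0, "gripper": -1},
  {"ax": 0, "ay": 0, "az": 0, "x": 0, "y": 0.07, "z": 0, "gripper": -1},
  {"ax": 0, "ay": 0, "az": 0, "x": 0, "y": 0.07, "z": 0, "gripper": -1},
])

```text
time_s: 26.9
ee_pos: [0.5691, 0.1197, 0.0769]
orientation: [0.799, 0.601, 0.001, 0.001]
wrist_force: [0.2, 0.4, -0.7]
width: 0.0
```

```bash
python3 -c "
from h import *
pin();st()"
```

```text
26.9 shoulder mm x 45.74 y -6.49 z 37.70 tipx 81.74 F u 0.1 n 0.5 z -0.7 Mom [-0.01 -0.01  0.01] tilt [ 2.3e-03 -1.0e-04 -1.0e+00]
26.9 [0.5691 0.1197 0.0769] [7.993e-01 6.010e-01 9.000e-04 7.000e-04] F [ 0.2  0.4 -0.7] w 0.0
```

The push force has dropped to zero, so the ring has probably snapped shut. Lifting clear to check.

Call:
apply_moves([
  {"ax": 0, "ay": 0, "az": 0, "x": 0, "y": 0, "z": -0.4, "gripper": -1},
  {"ax": 0, "ay": 0, "az": 0, "x": 0, "y": 0, "z": -0.8, "gripper": -1},
  {"ax": 0, "ay": 0, "az": 0, "x": 0, "y": 0, "z": -1, "gripper": -1},
  {"ax": 0, "ay": 0, "az": 0, "x": 0, "y": -0.6, "z": -1, "gripper": -1},
  {"ax": 0, "ay": 0, "az": 0, "x": 0, "y": -1, "z": -1, "gripper": -1},
  {"ax": 0, "ay": 0, "az": 0, "x": 0, "y": -1, "z": -1, "gripper": -1},
  {"ax": 0, "ay": 0, "az": 0, "x": 0, "y": -1, "z": 0, "gripper": -1},
  {"ax": 0, "ay": 0, "az": 0, "x": 0, "y": -1, "z": 0, "gripper": -1},
])

```text
time_s: 27.7
ee_pos: [0.4354, 0.1586, 0.2351]
orientation: [0.799, 0.601, 0.002, 0.001]
wrist_force: [-0.1, 0.4, -0.5]
width: 0.0002
```

Call:
apply_moves([
  {"ax": 0, "ay": 0, "az": 0, "x": 0, "y": -0.6, "z": 0, "gripper": -1},
  {"ax": 0, "ay": 0, "az": 0, "x": 0, "y": 0, "z": 0, "gripper": -1},
  {"ax": 0, "ay": 0, "az": 0, "x": 0, "y": 0, "z": 0, "gripper": -1},
])

```text
time_s: 28.0
ee_pos: [0.4191, 0.1632, 0.2331]
orientation: [0.799, 0.601, 0.001, 0.001]
wrist_force: [0.5, 0.6, 0.6]
width: 0.0001
```

Run:
```python
from h import *
st(); c=snap('wrist','w8'); s=snap('side','s8'); t=snap('top','t8')
SS=S0+U*.0015+N*-.0062
def view(c,fish,w):
    p=proj(c,SS,fish); print(p); x,y=int(np.clip(p[0]-w/2,0,640-w)),int(np.clip(p[1]-w/2,0,480-w)); return cv2.resize(c['frame'][y:y+w,x:x+w],(400,400),interpolation=cv2.INTER_CUBIC)
cv2.imwrite('pics/m8.png',np.hstack([view(c,True,130),view(s,False,80)]))
t0=load('top0')
d=cv2.absdiff(t['frame'],t0['frame']).max(2)
for n,(x,y,w,h) in dict(ashtray=(160,270,55,50),phone=(255,250,36,50),cup=(395,285,38,38),remote=(305,172,68,30),tray=(378,165,40,46),driver=(275,150,75,22),racket=(435,180,90,190)).items(): print(n,(d[y:y+h,x:x+w]>60).mean().round(3))
```

```text
28.0 [0.4191 0.1632 0.2331] [0.7991 0.6011 0.0011 0.0008] F [0.5 0.6 0.6] w 0.0001
[320.86990488 349.55971861]
[280.74881201 321.13382748]
ashtray 0.246
phone 0.0
cup 0.0
remote 0.0
tray 0.0
driver 0.0
racket 0.0
```

View pics/m8.png

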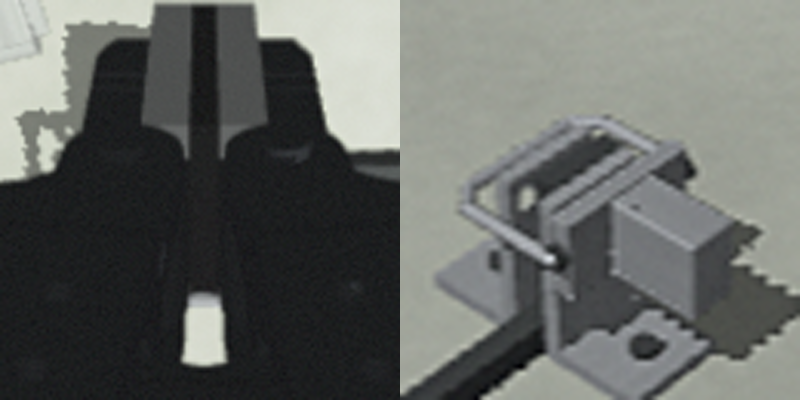

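The ring lies forward over the bracket (12 viewed). I'll check its angle and the ashtray numerically.

Run:
```python
from h import *
s=load('s8'); s0=load('side0')
SS=S0+U*.0013+N*-.0062+np.array([0,0,-.0005])
for th in(1.57,1.4,1.2,1.0):
    f=lambda rr,y:proj(s,SS+U*(-.004+rr*np.sin(th))+N*y+np.array([0,0,rr*np.cos(th)]))
    print(th,'hinge',f(0,.031).round(1),'side@36',f(.036,.031).round(1),'bar mid',f(.046,0).round(1),'bar -y',f(.046,-.02).round(1))
print('seen side corner ~',[240+65/5,281+195/5],'bar far corner',[240+178/5,281+122/5],'bar mid~',[240+115/5,281+158/5])
for nm,i in(('before',s0),('after',s)):
    h=cv2.cvtColor(i['frame'],cv2.COLOR_BGR2HSV); m=cv2.inRange(h,(40,80,30),(85,255,255)); M=cv2.moments(m,True); print(nm,M['m00'],M['m10']/M['m00'],M['m01']/M['m00'])
```

```text
1.57 hinge [269. 332.] side@36 [252.9 322.7] bar mid [262.4 311.3] bar -y [270.8 305.8]
1.4 hinge [269. 332.] side@36 [252.9 319.8] bar mid [262.4 307.6] bar -y [271.  302.1]
1.2 hinge [269. 332.] side@36 [253.5 316.8] bar mid [263.3 303.8] bar -y [271.8 298.3]
1.0 hinge [269. 332.] side@36 [254.7 314.3] bar mid [264.8 300.6] bar -y [273.5 295.2]
seen side corner ~ [253.0, 320.0] bar far corner [275.6, 305.4] bar mid~ [263.0, 312.6]
before 5642.0 335.8096419709323 441.0005317263382
after 5570.0 332.21831238779174 440.9226211849192
```

```bash
python3 -c "
from h import *
st(); print(order.close_job())"
```

```text
28.15 [0.4194 0.1629 0.2325] [7.995e-01 6.007e-01 3.000e-04 3.000e-04] F [ 0.2  0.3 -0.2] w 0.0003
the job is handed in; nothing more can be done
None
```

The pin is through the slot and the eye with its shoulder home, the ring is shut over the pin end, and I handed the job in at 28 s.

- **Finding the hole:** I pressed at about 3–5 N while sliding sideways. I swept +y to the slot edge without finding it, then found it about 6 mm to the −y side. The pin went in with no noticeable resistance, and I seated the shoulder at about 5 N.
- **Ring:** after letting go of the pin, I pushed the bar forward with shut fingers at about 2 N until the force dropped to zero.

**Last checks**
- **Ring angle:** the side picture puts the bar 1–2 pixels from where it would be at 1.57 rad. The ring's side corner alone reads nearer 1.4 rad, so I take it as shut, but the picture can't prove 1.4 exactly.
- **Pin position:** the shoulder stopped about 0.4 mm short of where first touching the eye predicted, within the 3 mm allowed. I put the pin about 6 mm off the slot's middle and near its height before release. I did not re-measure it after release, though the last side picture shows it home.
- **Bystanders:** the top view shows no change in the phone stand, teacup, remote, tray, screwdriver or racket. The ashtray differed in that view. In the side view its colour patch shifted 3.6 pixels sideways and lost about 1% of its area. I put both down to the arm or its shadow because the arm never came near it, but I did not confirm that.
- **Robot:** it is clear of everything, and the wrist force is about zero.

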